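Weigh two jars against each other, wedge the balance, take off the heavier

TASK

Stand the two white jars on opposite pans of the balance, let go and see which one is heavier. Then slide the wooden wedge, thin end first, from the front under the pan that has risen until you feel it tight between the rest and the pan, without forcing it, and let go of it. Finally take the heavier jar off and stand it upright wholly on the cork mat, so that the lighter jar stays up on its wedged pan; handle the jars and the balance gently and leave everything else alone.

Things in the scene. Friction and masses are not known exactly. Their poses are not given: they have to be found in the camera images.
- balance: Grey equal-arm balance, fixed, 205 mm deep (x -125 to +80), 290 wide. Origin on the bench midway between the pans; x to the back, y to the left pan. Pan centres at x 0, y +95 and -95 mm. The pans stay level and move 8 mm up or down from middle height to firm stops, one rising as the other sinks; no spring, hardly any friction. Housing and scale plate up to 94 mm high at y -25 to 25, x > 20 mm.
- pan_left_top (a point): Centre of the top of the left pan (square, steel, 84 x 84 mm, 4 mm thick, rim 3 mm high and wide; edges along the balance's x and y). Height over the bench: 64 mm when up, 56 level, 48 down; an empty pan yields to any touch. Its 10 mm stem is at x +24 mm. Damped: 4 g of difference sinks the heavier side fully in about 2 s.
- pan_right_top (a point): Centre of the top of the right pan, made like the left one. The balance is delicate: no jar and no wedge may bear on it with more than 20 N, the bare robot with no more than 12 N.
- rest_left (a point): Middle of the front edge of the flat wedge rest under the left pan, 40 mm above the bench (fixed point). The rest, 56 mm wide, runs 118 mm back (+x of the balance) from here; the pan's front edge is 76 mm back. Each rest is set up to 4 mm above or below this point (unknown), so the gap up to the pan's underside is 16 to 24 mm when the pan is up, at most 8 when down.
- rest_right (a point): The same point for the rest under the right pan, set independently.
- jar_a: Small closed white jar, round, 40 mm in diameter, 57 mm tall, 85 to 260 g (not known). Origin: centre of its underside, z up.
- jar_b: The other jar, alike to the eye; its mass lies anywhere in the same range.
- chock: Loose wooden wedge, 115 long, 30 wide (mm), 90 g; self-locking by friction. Origin on its underside, x towards the thin end. Thin end at x +55, 9 thick; the top rises 0.30 per mm back to 27.6 at x -7, then level to the tail at x -60. Handle block upright on the tail: x -60 to -38, 24 wide in y, top 50 above the underside.
- chock_tip (a point): Middle of the lower edge of the wedge's thin end, x +55 mm of the wedge; axes as the wedge. A push of about 7 N, felt at the handle, makes the wedge tight enough.
- chock_handle (a point): In the wedge's handle, x -49 mm of the wedge, 34 mm above its underside: a good point to grip, closing along the wedge's y (24 mm).
- cork_mat: Flat round cork mat, fixed, 100 mm in diameter, 6 mm thick. Origin: centre of its underside.
- phial: Bystander: amber phial with screw cap, 44 mm wide, 104 mm tall.
- vial: Bystander: small glass vial with black cap, 22 mm wide, 45 mm tall.
- dropper: Bystander: dropper bottle, 53 mm wide, 144 mm tall.
Things that resemble listed ones, but are neither listed nor needed, are in the scene too. What is shaped like the jar_a but blue is not meant.

How it is judged:
By the outcome, as a careful person would: the job done as asked, in the order asked, and still so for the second after the job is handed in, with the robot touching nothing.
It also fails if it takes over 72 s, if anything falls off the work surface, if the arm or the gripper's body presses on something with over 40 N, if the wrist force passes 120 N, or if a joint passes its speed limit or range.

ROBOT

A 6-joint arm with a two-finger parallel gripper is mounted at the origin on a cart in front of the work surface, level with it; the furniture and walls round the work are solid. World frame = base frame: x ahead of the robot, y to its left, z up, the work surface at z = 0. Lengths are in m, angles in rad, forces in N, time in s.
With the tool pointing down it reaches from about 0.25 to 0.725 m from the base axis. Payload 4 kg.
Tool frame: the origin (TCP) lies midway between the tips of the shut fingers; the grasp point (between the pads) lies 19 mm behind it; z points along the fingers, y is the line along which they close (so a half turn about z gives the same grasp; the last joint's range is limited). The gripper opens to 85 mm and grips with 20 to 120 N. Pads are 22 mm wide; open, the fingers measure 114 mm over their backs; the gripper's body (76 mm by 85 mm) begins 54 mm behind the grasp point. The pads swing forward as they close: fully open they stand 13 mm farther back than shut.
Start: joints at [-1.158, 0.241, 0.005, 1.335, 0, 1.571], TCP at [0.201, -0.458, 0.198] pointing down, gripper open.
Joint ranges: [-2.72, 2.72], [-1.05, 1.87], [-1.09, 1.28], [-1.99, 2.15], [-1.42, 1.44], [-3.14, 3.14]. Speed limits (rad/s): [2.79, 2.79, 3.14, 3.14, 3.14, 3.14].

INTERFACE

Orientations are given as a unit quaternion [x, y, z, w].
In Python, from workcell import get_obs, camera, job_done, silhouettes gives the robot as it stands. The module is installed in compiled form; this text tells all that it offers.
- The arm moves only by the tool drive_tool, never from a script. Its argument "increments" is a list of rows, each a list of 3 entries, a list of its own where there are three numbers: the shift along the world's x, y, z in mm, then the turn, a rotation vector about the world's x, y, z in degrees, then the opening, from 0 (shut) to 1 (fully open). A call has 1 to 8 rows; each row shifts and turns the commanded pose from where the row before left it; what a row does not reach is not made up. A row lasts 1/12 s, in which the tool goes at most 41.7 mm and 7.16 degrees, less where a joint would pass 70% of its speed; a pose out of reach is approached as far as the arm can. A call is refused whole if a number of a shift passes 41.7 or a number of a turn 7.16, either way. A call with a gripper value outside its range is refused whole. The fingers move at their own pace and stop on an object; the grip force is fixed at half the most. Time passes only in rows, so rows that do not move let the fingers close. It gives the time, the measured TCP pose, the force, the opening and the grip force at its end, in the units of the state.
- get_obs(): the state, without advancing time (a new reading comes with each control period).
- camera(name): name is "scene" or "top" or "wrist"; returns a dict with "image" (400x640x3 uint8, red, green, blue), "K" (3x3 intrinsics, pixels), "view" (4x4, takes a point from world to camera coordinates). Camera axes: x right, y down, z forward; pixel columns grow to the right and rows downward; lengths in m; the calibration is good to about 2 mm. A picture is of the moment at which its call begins. There is no depth.
- job_done(): hands the job in; it is judged then, once.
Trained networks look in a picture, given as the dict that the camera call returned (one of the last four; its "shot" number tells which), for a name from the list of things; names that differ only in an ending like _2 or _b are one class to them, and where a whole thing is asked for, a point or a joint stands for the part that bears it (a point fixed in the world has none). Each returns a list of dicts, best first, with "conf" (0 to 1); they miss things now and then, are a little off and sometimes report something else, mostly with a low value. They report only what shows in the picture. A call takes as long as a camera call. They do not tell look-alikes from the thing itself.
- silhouettes(query, picture): "region" (400x640 bool, what is visible of it) and "bbox" ([left, top, right, bottom] in pixels, round what is visible of it).
The state is a dict: "clock": time; "joint_pos": joint angles; "joint_vel": joint speeds; "tau": joint torques, N m; "eef_pos": TCP position; "tool_rot": TCP orientation; "ft_force": force on the tool from outside, world axes, zero at the start; "ft_torque": the same for the moment, N m; "grip_width": finger opening in m; "grasp_force": force on a finger pad.
Only numpy, scipy, OpenCV 4.12 (cv2) and the standard library are available. Lean on these libraries where they do the work, as an engineer would, in place of code of your own. Each camera call takes 0.05 s, during which the arm holds its last target. There are 200 camera calls.

## Working session

There is one attempt and no reset: what is moved stays moved. The work goes in short steps, Python scripts to look and compute and a tool call to move; the robot and the scene stay as the last step left them, time stands still between calls to the robot, and variables do not carry over. Pictures are saved under pics/ and viewed, at most 10 in all, crops included, and the job is handed in when it is done.

Besides the shell and the picture viewer there is one more tool, called after "Emit:" as name(argument=value, ...), one argument or row to a line, values as JSON. drive_tool: Moves the arm, as the interface text tells. Its arguments: {"type":"object","properties":{"increments":{"type":"array"}},"required":["increments"]}

```bash
mkdir -p pics; cat > h.py <<'E'
import numpy as np, cv2
from workcell import get_obs, camera, job_done, silhouettes
def save(p,n,box=None,s=1):
    im=p["image"][:,:,::-1]
    if box: im=im[box[1]:box[3],box[0]:box[2]]
    cv2.imwrite("pics/"+n,cv2.resize(im,None,fx=s,fy=s,interpolation=cv2.INTER_CUBIC))
def proj(p,X):
    X=np.atleast_2d(X); c=(p["view"]@np.c_[X,np.ones(len(X))].T)[:3]; q=p["K"]@c; return (q[:2]/q[2]).T
def ray(p,uv):
    V=p["view"];R=V[:3,:3];o=-R.T@V[:3,3];d=R.T@np.linalg.solve(p["K"],[uv[0],uv[1],1]);return o,d/np.linalg.norm(d)
def atz(p,uv,z):
    o,d=ray(p,uv);return o+d*(z-o[2])/d[2]
E
python3 - <<'E'
from h import *
print(get_obs())
a=camera("scene");b=camera("top")
im=np.hstack([a["image"],b["image"]])
save(a,"s.png");save(b,"t.png")
for n,p in(("scene",a),("top",b)):
    for q in["balance","jar_a","chock","cork_mat","phial","vial","dropper"]:
        print(n,q,[(round(r["conf"],2),np.round(r["bbox"]).tolist(),int(r["region"].sum())) for r in silhouettes(q,p)])
    o,_=ray(p,(320,200));print(o, p["K"][0])
E
```

```text
{'clock': 0.0, 'joint_pos': array([-1.15801823e+00,  2.41401664e-01,  3.72319247e-03,  1.33526331e+00,
       -1.48817843e-05,  1.57083372e+00]), 'joint_vel': array([-0.00072418,  0.0001175 , -0.00081743, -0.00066703,  0.00015414,
       -0.00067365]), 'tau': array([ 9.34702693e-04, -3.72316504e+01,  2.52407956e+01,  1.68258289e-02,
       -3.39008864e-05, -5.90560902e-06]), 'eef_pos': array([ 0.20028015, -0.45733777,  0.19681835]), 'tool_rot': array([ 9.78780542e-01,  2.04908517e-01, -2.27133404e-04, -1.04843262e-03]), 'ft_force': array([ 0.39220571, -0.34013153,  0.05822763]), 'ft_torque': array([ 0.00210436, -0.00575699, -0.04087612]), 'grasp_force': 0.0, 'grip_width': 0.08526542200102627}
scene balance [(0.62, [251.0, 180.0, 352.0, 235.0], 3048)]
scene jar_a [(0.59, [395.0, 178.0, 400.0, 194.0], 61), (0.58, [229.0, 249.0, 246.0, 276.0], 301), (0.58, [388.0, 191.0, 398.0, 211.0], 123), (0.51, [371.0, 185.0, 384.0, 198.0], 144), (0.44, [370.0, 202.0, 377.0, 218.0], 187)]
scene chock [(0.75, [205.0, 230.0, 227.0, 251.0], 258)]
scene cork_mat [(0.73, [336.0, 176.0, 360.0, 186.0], 231
[... 354 characters left out ...]
jar_a [(0.67, [412.0, 218.0, 426.0, 232.0], 154), (0.67, [439.0, 227.0, 456.0, 241.0], 164), (0.62, [292.0, 151.0, 385.0, 223.0], 5580), (0.56, [218.0, 216.0, 232.0, 233.0], 168), (0.51, [408.0, 251.0, 423.0, 259.0], 149), (0.42, [383.0, 237.0, 393.0, 252.0], 137)]
top chock [(0.78, [228.0, 153.0, 245.0, 189.0], 360), (0.42, [216.0, 218.0, 232.0, 232.0], 179), (0.19, [414.0, 219.0, 427.0, 232.0], 137)]
top cork_mat [(0.83, [407.0, 161.0, 435.0, 193.0], 673)]
top phial [(0.48, [180.0, 193.0, 203.0, 208.0], 245)]
top vial [(0.44, [455.0, 202.0, 460.0, 208.0], 59)]
top dropper [(0.65, [444.0, 152.0, 466.0, 171.0], 284)]
[0.27582829 0.01825148 1.60780856] [497.8356414    0.         324.81990912]
```

```bash
python3 - <<'E'
import cv2
s=cv2.imread("pics/s.png");t=cv2.imread("pics/t.png")
cv2.imwrite("pics/s1.png",cv2.resize(s[135:290,165:425],None,fx=3,fy=3,interpolation=2))
cv2.imwrite("pics/t1.png",cv2.resize(t[60:290,170:470],None,fx=2.6,fy=2.6,interpolation=2))
E
```

```text
(no output)
```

View pics/s1.png

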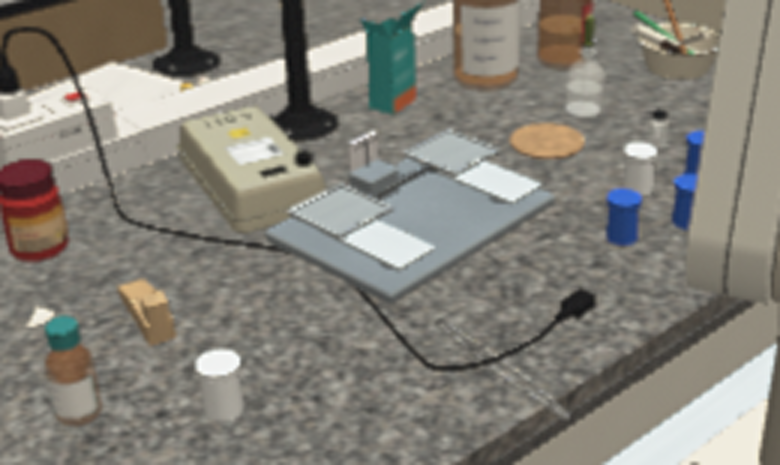

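View pics/t1.png

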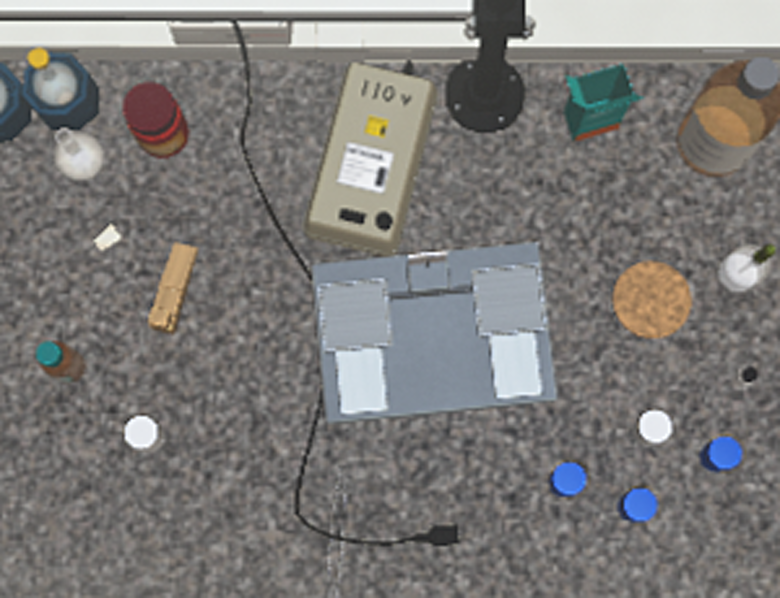

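White jars: top px (224,226) and (422,224), i.e. the two white ones. The blue-capped ones at about (389,244), (416,254) and (448,234) are not meant. The wedge is at top px (236,171), with its handle towards the robot. The mat is at (421,175), and the balance is level and empty.

```bash
cat >> h.py <<'E'
def cen(r): 
    m=cv2.moments(r.astype(np.uint8),True);return np.array([m["m10"]/m["m00"],m["m01"]/m["m00"]])
def tri(L):
    A=np.zeros((3,3));b=np.zeros(3);rs=[ray(p,u) for p,u in L]
    for o,d in rs: M=np.eye(3)-np.outer(d,d);A+=M;b+=M@o
    X=np.linalg.solve(A,b);return X,[round(1000*np.linalg.norm(np.cross(X-o,d)),1) for o,d in rs]
def white(p,box,th=185):
    im=p["image"].astype(int);m=(im.min(2)>th)
    k=np.zeros_like(m);k[box[1]:box[3],box[0]:box[2]]=1;return m&k
E
python3 - <<'E'
from h import *
a=camera("scene");b=camera("top")
for n,bs,bt in (("L",(225,245,250,265),(214,214,236,236)),("R",(370,180,386,192),(412,214,434,236))):
    ms=white(a,bs,215);mt=white(b,bt,215)
    # jar top ellipses
    print(n,ms.sum(),mt.sum(),cen(ms),cen(mt),tri([(a,cen(ms)),(b,cen(mt))]),atz(b,cen(mt),.057))
r=silhouettes("cork_mat",b)[0]["region"];print("mat",atz(b,cen(r),.006), tri([(b,cen(r)),(a,cen(silhouettes("cork_mat",a)[0]["region"]))]))
r=silhouettes("chock",b)[0]["region"];c,_=cv2.findContours(r.astype(np.uint8),0,1);q=cv2.minAreaRect(max(c,key=len));print("chock",q,[atz(b,x,.02).round(3) for x in cv2.boxPoints(q)])
# crop px -> full
f=lambda x,y:(170+x/2.6,60+y/2.6)
for n,z,pts in(("panL",.058,[(318,284),(386,278),(391,347),(324,351)]),("panR",.058,[(474,268),(540,263),(546,330),(480,336)]),("restL",.04,[(341,413),(386,408)]),("restR",.04,[(497,398),(542,394)])):
    print(n,[atz(b,f(*p),z).round(4)[:2].tolist() for p in pts])
E
```

```text
L 94 116 [237.36170213 255.5106383 ] [223.65517241 225.72413793] (array([0.44735534, 0.33328844, 0.05281624]), [np.float64(0.6), np.float64(0.6)]) [0.4465451  0.33198972 0.057     ]
R 36 114 [378.16666667 184.58333333] [421.5 223.5] (array([ 0.45517971, -0.28740637,  0.05417136]), [np.float64(0.8), np.float64(0.8)]) [ 0.45423366 -0.28735311  0.057     ]
mat [ 0.62221967 -0.29726961  0.006     ] (array([ 0.62305225, -0.29837565,  0.00125037]), [np.float64(0.3), np.float64(0.3)])Traceback (most recent call last):
  File "<stdin>", line 8, in <module>
IndexError: list index out of range
```

```bash
python3 - <<'E'
from h import *
b=camera("top")
S=silhouettes("chock",b)
for s in S[:1]:
    c,_=cv2.findContours(s["region"].astype(np.uint8),0,1);q=cv2.minAreaRect(max(c,key=len));print("chock",s["bbox"],q,[atz(b,x,.02).round(3) for x in cv2.boxPoints(q)])
f=lambda x,y:(170+x/2.6,60+y/2.6)
for n,z,pts in(("panL",.058,[(318,284),(386,278),(391,347),(324,351)]),("panR",.058,[(474,268),(540,263),(546,330),(480,336)]),("restL",.04,[(341,413),(386,408)]),("restR",.04,[(497,398),(542,394)])):
    P=[atz(b,f(*p),z)[:2] for p in pts];print(n,np.round(P,4).tolist(),np.mean(P,0))
E
```

```text
chock [226.0, 149.6, 243.9, 186.9] ((236.05003356933594, 170.34999084472656), (11.06796932220459, 34.152591705322266), 18.434946060180664) [array([0.584, 0.338, 0.02 ]), array([0.692, 0.307, 0.02 ]), array([0.681, 0.272, 0.02 ]), array([0.573, 0.304, 0.02 ])]
panL [[0.6275, 0.1193], [0.6351, 0.036], [0.5492, 0.0296], [0.5442, 0.111]] [0.58901347 0.07398174]
panR [[0.6479, -0.0721], [0.6543, -0.1533], [0.5705, -0.1592], [0.563, -0.0787]] [ 0.60890172 -0.11581141]
restL [[0.4706, 0.0905], [0.4768, 0.0357]] [0.47369934 0.06312176]
restR [[0.4893, -0.0999], [0.4943, -0.155]] [ 0.49176916 -0.12745974]
```

Emit:
drive_tool(
  increments=[
    [[32,21,0],[0,0,0],0.8],
    [[32,21,0],[0,0,0],0.8],
    [[32,21,0],[0,0,0],0.8],
    [[32,21,0],[0,0,0],0.8],
    [[32,21,0],[0,0,0],0.8],
    [[32,21,0],[0,0,0],0.8],
    [[31,22,0],[0,0,0],0.8],
    [[31,22,0],[0,0,0],0.8],
  ],
)

```text
clock: 1.82
eef_pos: [0.456, -0.2867, 0.1978]
tool_rot: [0.979, 0.205, 0.0, 0.0]
ft_force: [-0.0, -0.6, -0.6]
grip_width: 0.0687
grasp_force: 0.0
```

```bash
python3 - <<'E'
from h import *
p=camera("wrist");o=get_obs();print(o["eef_pos"],o["tool_rot"],o["clock"],o["ft_force"],ray(p,(320,200)),p["K"][0])
save(p,"w1.png")
for X in([.4545,-.2873,.057],[.4545,-.2873,.0]):print(proj(p,X))
for r in silhouettes("jar_a",p):print(r["conf"],r["bbox"],cen(r["region"]))
E
```

```text
[ 0.46169879 -0.28252161  0.19748168] [ 9.78067833e-01  2.08266625e-01  2.72775475e-03 -9.41809047e-04] 1.8667 [4.65642769 0.30776214 0.86526578] (array([ 0.52167281, -0.25753679,  0.37477033]), array([-0.24118688, -0.12589939, -0.96227763])) [307.8758671    0.         314.64524009]
[[314.56416439 185.29322026]]
[[314.50960682 174.87863111]]
0.96 [295.4, 162.3, 333.8, 199.5] [313.81797235 180.58371736]
0.91 [180.5, 173.5, 231.7, 219.8] [205.69250814 194.29055375]
0.75 [249.3, 220.2, 287.4, 269.1] [266.07434944 244.28996283]
0.74 [348.2, 208.8, 389.4, 260.1] [367.14727541 232.48159057]
0.55 [416.1, 156.2, 445.6, 178.4] [432.25240848 167.61464355]
```

View pics/w1.png

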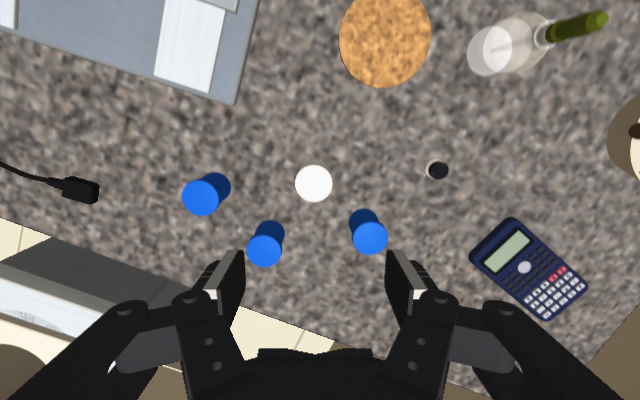

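White jar at wrist px (313,183), as predicted and right between the fingers. The blue ones at (203,195), (266,245) and (368,235) are clear of it. Descend and grip.

Emit:
drive_tool(
  increments=[
    [[0,0,-25],[0,0,0],0.8],
    [[0,0,-30],[0,0,0],0.8],
    [[0,0,-35],[0,0,0],0.8],
    [[0,0,-35],[0,0,0],0.8],
    [[0,0,-26],[0,0,0],0.8],
    [[0,0,-16],[0,0,0],0.8],
    [[0,0,-10],[0,0,0],0.8],
    [[0,0,-4],[0,0,0],0.8],
  ],
)

```text
clock: 2.58
eef_pos: [0.453, -0.2878, 0.015]
tool_rot: [0.979, 0.205, -0.001, -0.001]
ft_force: [-0.1, 0.6, 0.6]
grip_width: 0.0682
grasp_force: 0.0
```

Emit:
drive_tool(
  increments=[
    [[0,0,0],[0,0,0],0.6],
    [[0,0,0],[0,0,0],0.4],
    [[0,0,0],[0,0,0],0.3],
    [[0,0,0],[0,0,0],0.3],
    [[0,0,0],[0,0,0],0.3],
    [[0,0,0],[0,0,0],0.3],
  ],
)

```text
clock: 3.08
eef_pos: [0.4557, -0.2886, 0.0186]
tool_rot: [0.979, 0.205, 0.001, 0.001]
ft_force: [-1.2, 0.6, 6.2]
grip_width: 0.0352
grasp_force: 59.7
```

Emit:
drive_tool(
  increments=[
    [[0,0,15],[0,0,0],0.3],
    [[0,0,30],[0,0,0],0.3],
    [[0,0,41],[0,0,0],0.3],
    [[0,0,41],[0,0,0],0.3],
    [[0,0,0],[0,0,0],0.3],
    [[0,0,0],[0,0,0],0.3],
  ],
)

```text
clock: 3.58
eef_pos: [0.4569, -0.2895, 0.1473]
tool_rot: [0.979, 0.205, 0.003, 0.003]
ft_force: [0.0, -0.4, -1.9]
grip_width: 0.0354
grasp_force: 60.1
```

```bash
python3 - <<'E'
from h import *
a=camera("scene");p=camera("wrist");o=get_obs();print(o["eef_pos"],o["tool_rot"],o["ft_force"],o["grip_width"],o["grasp_force"])
im=np.hstack([cv2.resize(p["image"][120:400,140:500],None,fx=1.2,fy=1.2),cv2.resize(a["image"][130:270,330:420],None,fx=2.4,fy=2.4)[:336]])
cv2.imwrite("pics/g1.png",im[:,:,::-1])
V=get_obs()
E
```

```text
[ 0.4540782  -0.28770884  0.14315372] [ 9.78769252e-01  2.04964889e-01 -3.13645823e-04 -2.18966066e-04] [ 0.13299145  0.03730362 -2.03501683] 0.03512713177708333 60.13491515535861
```

View pics/g1.png

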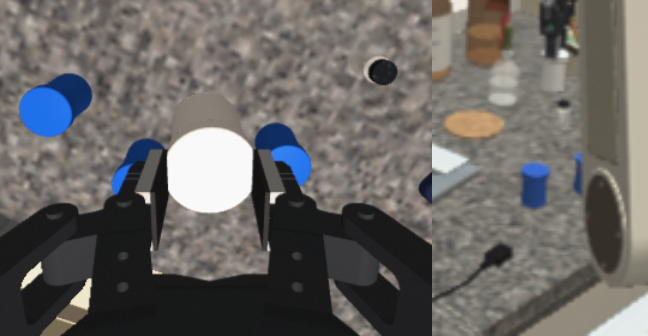

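```bash
python3 - <<'E'
from h import *
from scipy.spatial.transform import Rotation as R
p=camera("wrist");o=get_obs();t=o["eef_pos"];print(t,o["ft_force"])
m=white(p,(250,200,380,320),225);print(m.sum(),cen(m))
for dz in(.036,.040,.044):print(dz,atz(p,cen(m),t[2]+dz)-t, proj(p,t+[0,0,dz]))
print(R.from_quat(o["tool_rot"]).as_matrix().round(3))
E
```

```text
[ 0.45349322 -0.287309    0.14221883] [ 1.58736369  0.01842461 -1.55080982]
4162 [314.75756848 261.94978376]
0.036 [-0.00029345 -0.00061184  0.036     ] [[313.88619863 261.03491876]]
0.04 [0.00158784 0.00021436 0.04      ] [[313.87115496 264.7623555 ]]
0.044 [0.00346914 0.00104055 0.044     ] [[313.85533601 268.68188766]]
[[ 0.916  0.401 -0.002]
 [ 0.401 -0.916  0.002]
 [-0.002 -0.002 -1.   ]]
```

Emit:
drive_tool(
  increments=[
    [[10,11,0],[0,0,0],0.3],
    [[22,25,0],[0,0,0],0.3],
    [[26,29,0],[0,0,0],0.3],
    [[26,29,0],[0,0,0],0.3],
    [[26,29,0],[0,0,0],0.3],
    [[22,25,0],[0,0,0],0.3],
    [[15,16,0],[0,0,0],0.3],
    [[7,8,0],[0,0,0],0.3],
  ],
)

```text
clock: 4.4
eef_pos: [0.6091, -0.1128, 0.1407]
tool_rot: [0.978, 0.207, -0.002, -0.001]
ft_force: [-0.2, -0.4, -1.6]
grip_width: 0.0348
grasp_force: 60.1
```

Emit:
drive_tool(
  increments=[
    [[0,0,-5],[0,0,0],0.3],
    [[0,0,-12],[0,0,0],0.3],
    [[0,0,-15],[0,0,0],0.3],
    [[0,0,-13],[0,0,0],0.3],
    [[0,0,-9],[0,0,0],0.3],
    [[0,0,-6],[0,0,0],0.3],
    [[0,0,-4],[0,0,0],0.3],
    [[0,0,-4],[0,0,0],0.3],
  ],
)

```text
clock: 5.07
eef_pos: [0.6082, -0.1167, 0.0754]
tool_rot: [0.979, 0.204, -0.0, 0.0]
ft_force: [0.6, 0.2, -1.1]
grip_width: 0.0343
grasp_force: 60.2
```

```bash
python3 - <<'E'
from h import *
a=camera("top");p=camera("wrist");o=get_obs();print(o["eef_pos"],o["ft_force"],o["grip_width"],o["clock"])
im=np.hstack([cv2.resize(p["image"],None,fx=.7,fy=.7),cv2.resize(a["image"][130:230,280:390],None,fx=2.8,fy=2.8)])
cv2.imwrite("pics/g2.png",im[:,:,::-1])
E
```

```text
[ 0.60825577 -0.11632113  0.07536879] [-0.09224335 -0.47850116 -1.76426548] 0.03515459239738359 5.1667
```

View pics/g2.png

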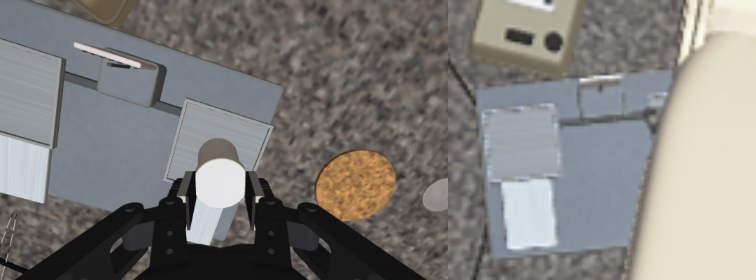

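Emit:
drive_tool(
  increments=[
    [[0,0,-3],[0,0,0],0.3],
    [[0,0,-3],[0,0,0],0.3],
    [[0,0,-2],[0,0,0],0.3],
    [[0,0,-1],[0,0,0],0.3],
    [[0,0,0],[0,0,0],0.3],
    [[0,0,0],[0,0,0],0.3],
  ],
)

```text
clock: 5.67
eef_pos: [0.6087, -0.1159, 0.0669]
tool_rot: [0.979, 0.205, 0.0, 0.0]
ft_force: [-0.6, -0.2, 0.2]
grip_width: 0.0352
grasp_force: 60.3
```

Emit:
drive_tool(
  increments=[
    [[0,0,-1],[0,0,0],0.3],
    [[0,0,0],[0,0,0],0.3],
    [[0,0,0],[0,0,0],0.3],
  ],
)

```text
clock: 5.92
eef_pos: [0.6091, -0.1158, 0.0667]
tool_rot: [0.979, 0.205, 0.001, 0.0]
ft_force: [-1.0, 1.1, 5.3]
grip_width: 0.0348
grasp_force: 61.2
```

Emit:
drive_tool(
  increments=[
    [[0,0,1],[0,0,0],0.35],
    [[0,0,0],[0,0,0],0.45],
    [[0,0,0],[0,0,0],0.5],
    [[0,0,0],[0,0,0],0.55],
    [[0,0,0],[0,0,0],0.6],
    [[0,0,0],[0,0,0],0.7],
    [[0,0,0],[0,0,0],0.7],
    [[0,0,10],[0,0,0],0.7],
  ],
)

```text
clock: 6.58
eef_pos: [0.6069, -0.1157, 0.0748]
tool_rot: [0.979, 0.205, -0.002, -0.001]
ft_force: [0.0, -0.2, 0.5]
grip_width: 0.0597
grasp_force: 0.0
```

Emit:
drive_tool(
  increments=[
    [[0,0,20],[0,0,0],0.7],
    [[0,0,30],[0,0,0],0.7],
    [[0,0,35],[0,0,0],0.7],
    [[0,0,10],[0,0,0],0.7],
  ],
)

```text
clock: 6.92
eef_pos: [0.6114, -0.1166, 0.1786]
tool_rot: [0.979, 0.205, 0.004, 0.002]
ft_force: [0.6, -0.5, 1.7]
grip_width: 0.06
grasp_force: 0.0
```

```bash
python3 - <<'E'
from h import *
p=camera("wrist");o=get_obs();print(o["eef_pos"],o["ft_force"],o["grip_width"],o["clock"],np.degrees(o["joint_pos"]))
S=silhouettes("jar_a",p);print([(r["conf"],r["bbox"]) for r in S])
m=white(p,(200,200,440,340),215);print(cen(m),m.sum(),atz(p,cen(m),.105), proj(p,[.609,-.116,.105]))
E
```

```text
[ 0.61201426 -0.11668047  0.17904998] [-0.06723523  0.65564296  1.27150906] 0.0599780266650484 6.9667 [-1.07922056e+01  2.79229211e+01  1.80768293e+01  7.94967517e+01
 -3.13734024e-03  1.45556272e+02]
[(0.97, [427.8, 362.4, 456.1, 400.0]), (0.76, [287.9, 170.9, 332.2, 225.1]), (0.67, [275.3, 329.4, 309.2, 353.6])]
[301.89905363 221.09069401] 1268 [ 0.59147931 -0.11359711  0.105     ] [[312.55623875 204.25378393]]
```

Emit:
drive_tool(
  increments=[
    [[-7,20,0],[0,0,7],0.8],
    [[-12,34,0],[0,0,7],0.8],
    [[-12,34,0],[0,0,7],0.8],
    [[-12,34,0],[0,0,7],0.8],
    [[-12,34,0],[0,0,7],0.8],
    [[-12,34,0],[0,0,7],0.8],
    [[-12,34,0],[0,0,7],0.8],
    [[-12,34,0],[0,0,7],0.8],
  ],
)

```text
clock: 7.68
eef_pos: [0.5157, 0.1432, 0.1703]
tool_rot: [0.766, 0.643, -0.001, -0.001]
ft_force: [0.5, 1.2, 0.3]
grip_width: 0.0681
grasp_force: 0.0
```

Emit:
drive_tool(
  increments=[
    [[-12,34,0],[0,0,7],0.8],
    [[-12,34,0],[0,0,7],0.8],
    [[-12,34,0],[0,0,7],0.8],
    [[-11,30,0],[0,0,7],0.8],
    [[-9,25,0],[0,0,7],0.8],
    [[-7,17,0],[0,0,7],0.8],
    [[-5,11,0],[0,0,7],0.8],
    [[-3,6,0],[0,0,7],0.8],
  ],
)

```text
clock: 8.35
eef_pos: [0.4448, 0.3342, 0.1701]
tool_rot: [0.373, 0.928, -0.001, -0.001]
ft_force: [0.1, -0.8, 0.5]
grip_width: 0.0682
grasp_force: 0.0
```

```bash
python3 - <<'E'
from h import *
p=camera("wrist");o=get_obs();print(o["eef_pos"],o["tool_rot"],o["clock"],np.degrees(o["joint_pos"]))
for r in silhouettes("jar_a",p):print(r["conf"],r["bbox"])
m=white(p,(250,130,380,240),225);print(m.sum(),cen(m),atz(p,cen(m),.057))
a=camera("top")
for q,P in(("top",a),("wrist",p)):
  for r in silhouettes("chock",P)[:1]: print(q,"chock",r["conf"],r["bbox"],atz(P,cen(r["region"]),.018))
mt=white(a,(350,150,385,200),225);print(mt.sum(),cen(mt),atz(a,cen(mt),.105))
save(p,"w3.png")
E
```

```text
[0.44454027 0.33465541 0.17005591] [ 3.71526704e-01  9.28421172e-01 -9.06461299e-04 -1.10158542e-03] 8.4 [3.69401522e+01 2.10536763e+01 6.21326020e+00 7.53138721e+01
 5.40310290e-02 8.05597339e+01]
0.79 [296.2, 164.3, 335.4, 211.1]
0.55 [372.0, 264.7, 387.7, 287.9]
1229 [316.0805533  190.03661513] [0.44529817 0.33508573 0.057     ]
top chock 0.75 [227.2, 151.5, 247.3, 188.5] [0.6346177  0.30542732 0.018     ]
wrist chock 0.56 [371.2, 263.5, 387.2, 289.7] [0.57823873 0.3130381  0.018     ]
113 [367.31858407 172.45132743] [ 0.60696836 -0.11544515  0.105     ]
```

View pics/w3.png

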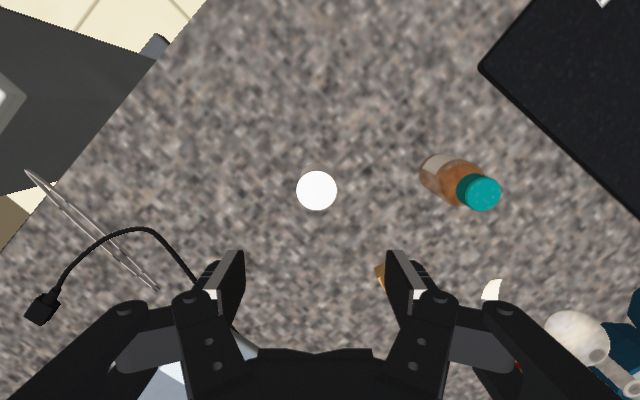

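The white jar at wrist px (316,190) is centred ahead of the fingers, and the phial at (470,185) is well clear. Grip it.

Emit:
drive_tool(
  increments=[
    [[-1,2,-15],[0,0,0],0.8],
    [[0,0,-26],[0,0,0],0.8],
    [[0,0,-32],[0,0,0],0.8],
    [[0,0,-32],[0,0,0],0.8],
    [[0,0,-24],[0,0,0],0.8],
    [[0,0,-14],[0,0,0],0.8],
    [[0,0,-8],[0,0,0],0.8],
    [[0,0,-3],[0,0,0],0.7],
  ],
)

```text
clock: 9.27
eef_pos: [0.445, 0.3335, 0.0161]
tool_rot: [0.379, 0.926, -0.001, -0.001]
ft_force: [-1.2, -0.0, 0.3]
grip_width: 0.0603
grasp_force: 0.0
```

Emit:
drive_tool(
  increments=[
    [[0,0,0],[0,0,0],0.5],
    [[0,0,0],[0,0,0],0.4],
    [[0,0,0],[0,0,0],0.3],
    [[0,0,0],[0,0,0],0.3],
    [[0,0,0],[0,0,0],0.3],
    [[0,0,8],[0,0,0],0.3],
    [[0,0,20],[0,0,0],0.3],
    [[0,0,30],[0,0,0],0.3],
  ],
)

```text
clock: 9.93
eef_pos: [0.4431, 0.3334, 0.0735]
tool_rot: [0.377, 0.926, -0.003, -0.002]
ft_force: [-0.2, 0.0, -2.1]
grip_width: 0.0345
grasp_force: 60.1
```

Emit:
drive_tool(
  increments=[
    [[0,0,35],[0,0,0],0.3],
    [[0,0,30],[0,0,0],0.3],
    [[0,0,12],[0,0,0],0.3],
    [[0,0,0],[0,0,0],0.3],
    [[0,0,0],[0,0,0],0.3],
    [[0,0,0],[0,0,0],0.3],
  ],
)

```text
clock: 10.43
eef_pos: [0.4445, 0.3344, 0.1511]
tool_rot: [0.377, 0.926, -0.001, -0.001]
ft_force: [-0.5, 0.6, -2.8]
grip_width: 0.0344
grasp_force: 60.2
```

Emit:
drive_tool(
  increments=[
    [[8,-14,0],[0,0,3.5],0.3],
    [[19,-34,0],[0,0,3.5],0.3],
    [[20,-37,0],[0,0,3.5],0.3],
    [[20,-37,0],[0,0,3.5],0.3],
    [[20,-37,0],[0,0,3.5],0.3],
    [[20,-37,0],[0,0,3.5],0.3],
    [[17,-31,0],[0,0,3.5],0.3],
    [[11,-20,0],[0,0,3.5],0.3],
  ],
)

```text
clock: 11.1
eef_pos: [0.5797, 0.0855, 0.15]
tool_rot: [0.142, 0.99, -0.001, -0.002]
ft_force: [-0.4, -0.2, -2.5]
grip_width: 0.0347
grasp_force: 60.2
```

Emit:
drive_tool(
  increments=[
    [[6,-10,0],[0,0,0],0.3],
    [[2,-4,-4],[0,0,0],0.3],
    [[0,0,-12],[0,0,0],0.3],
    [[0,0,-16],[0,0,0],0.3],
    [[0,0,-15],[0,0,0],0.3],
    [[0,0,-10],[0,0,0],0.3],
    [[0,0,-6],[0,0,0],0.3],
    [[0,0,-4],[0,0,0],0.3],
  ],
)

```text
clock: 11.77
eef_pos: [0.5866, 0.0763, 0.0842]
tool_rot: [0.142, 0.99, -0.0, -0.001]
ft_force: [0.1, 0.2, -2.3]
grip_width: 0.0347
grasp_force: 60.2
```

Emit:
drive_tool(
  increments=[
    [[0,0,-1],[0,0,0],0.3],
    [[0,0,-1],[0,0,0],0.3],
    [[0,0,0],[0,0,0],0.3],
    [[0,0,0],[0,0,0],0.3],
  ],
)

```text
clock: 12.1
eef_pos: [0.5884, 0.0755, 0.0845]
tool_rot: [0.142, 0.99, 0.0, 0.001]
ft_force: [-0.3, 1.0, -2.5]
grip_width: 0.0346
grasp_force: 60.2
```

```bash
python3 - <<'E'
from h import *
a=camera("scene");p=camera("wrist");o=get_obs();print(o["eef_pos"],o["tool_rot"],o["ft_force"],o["clock"])
im=np.hstack([cv2.resize(p["image"],None,fx=.6,fy=.6),cv2.resize(a["image"][150:250,240:372],None,fx=2.4,fy=2.4)])
cv2.imwrite("pics/g4.png",im[:,:,::-1])
E
```

```text
[0.58835202 0.07538486 0.08441886] [1.42304817e-01 9.89822653e-01 1.91563517e-04 6.45863818e-04] [-0.84401856  0.66021593 -1.83323397] 12.2
```

View pics/g4.png

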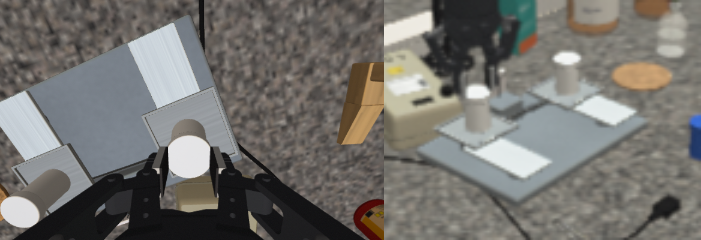

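Emit:
drive_tool(
  increments=[
    [[0,0,-1],[0,0,0],0.3],
    [[0,0,-1],[0,0,0],0.3],
    [[0,0,0],[0,0,0],0.3],
    [[0,0,0],[0,0,0],0.3],
  ],
)

```text
clock: 12.53
eef_pos: [0.5882, 0.0754, 0.082]
tool_rot: [0.142, 0.99, 0.0, 0.0]
ft_force: [1.0, 0.1, -0.3]
grip_width: 0.0345
grasp_force: 60.6
```

Emit:
drive_tool(
  increments=[
    [[0,0,-1],[0,0,0],0.3],
    [[0,0,-1],[0,0,0],0.3],
    [[0,0,0],[0,0,0],0.3],
    [[0,0,0],[0,0,0],0.3],
  ],
)

```text
clock: 12.87
eef_pos: [0.5879, 0.0754, 0.0796]
tool_rot: [0.142, 0.99, 0.0, 0.0]
ft_force: [-0.1, -0.2, -1.6]
grip_width: 0.0345
grasp_force: 60.6
```

Emit:
drive_tool(
  increments=[
    [[0,0,-1],[0,0,0],0.3],
    [[0,0,0],[0,0,0],0.3],
    [[0,0,0],[0,0,0],0.3],
  ],
)

```text
clock: 13.12
eef_pos: [0.5879, 0.0754, 0.0786]
tool_rot: [0.142, 0.99, 0.0, -0.0]
ft_force: [-0.2, 0.1, -1.1]
grip_width: 0.0346
grasp_force: 60.6
```

Emit:
drive_tool(
  increments=[
    [[0,0,0],[0,0,0],0.38],
    [[0,0,0],[0,0,0],0.45],
    [[0,0,0],[0,0,0],0.55],
    [[0,0,0],[0,0,0],0.65],
    [[0,0,0],[0,0,0],0.75],
    [[0,0,0],[0,0,0],0.75],
    [[0,0,8],[0,0,0],0.75],
    [[0,0,18],[0,0,0],0.75],
  ],
)

```text
clock: 13.78
eef_pos: [0.5857, 0.0751, 0.1028]
tool_rot: [0.142, 0.99, -0.001, -0.003]
ft_force: [0.8, -0.0, 0.4]
grip_width: 0.0642
grasp_force: 0.0
```

Emit:
drive_tool(
  increments=[
    [[0,0,25],[0,0,0],0.75],
    [[0,0,25],[0,0,0],0.75],
    [[0,0,20],[0,0,0],0.75],
    [[-10,20,5],[0,0,0],0.75],
    [[-10,30,0],[0,0,0],0.75],
    [[-5,35,0],[0,0,0],0.75],
    [[0,35,0],[0,0,0],0.75],
    [[5,35,0],[0,0,0],0.75],
  ],
)

```text
clock: 14.45
eef_pos: [0.567, 0.2316, 0.1812]
tool_rot: [0.142, 0.99, 0.0, 0.0]
ft_force: [1.5, -0.6, 0.0]
grip_width: 0.0639
grasp_force: 0.0
```

Emit:
drive_tool(
  increments=[
    [[5,33,0],[0,0,0],0.75],
    [[5,22,0],[0,0,0],0.75],
    [[2,12,0],[0,0,0],0.75],
    [[0,0,0],[0,0,0],0.75],
  ],
)

```text
clock: 14.78
eef_pos: [0.5797, 0.3005, 0.1796]
tool_rot: [0.14, 0.99, 0.0, 0.0]
ft_force: [0.0, -0.6, -0.0]
grip_width: 0.0642
grasp_force: 0.0
```

```bash
python3 - <<'E'
from h import *
a=camera("scene");b=camera("top");p=camera("wrist");o=get_obs();print(o["eef_pos"],o["tool_rot"],o["clock"])
im=np.hstack([cv2.resize(p["image"],None,fx=.6,fy=.6),cv2.resize(a["image"][150:250,240:372],None,fx=2.4,fy=2.4)])
cv2.imwrite("pics/g5.png",im[:,:,::-1])
for n,P in(("top",b),("wrist",p),("scene",a)):
  for r in silhouettes("chock",P)[:1]:
    c,_=cv2.findContours(r["region"].astype(np.uint8),0,1);q=cv2.minAreaRect(max(c,key=len))
    print(n,r["conf"],r["bbox"],cen(r["region"]),[atz(P,x,.0).round(4)[:2].tolist() for x in cv2.boxPoints(q)])
E
```

```text
[0.57969233 0.29661709 0.17991785] [ 1.42357753e-01  9.89815218e-01 -3.19859260e-04 -3.42885450e-05] 14.9333
wrist 0.76 [320.7, 174.9, 352.1, 263.4] [337.0964005  215.58543649] [[0.5755, 0.3071], [0.5832, 0.3383], [0.6999, 0.3133], [0.6916, 0.2791]]
scene 0.69 [205.9, 227.7, 224.9, 252.1] [214.42585551 238.4904943 ] [[0.7021, 0.3062], [0.7068, 0.2614], [0.5764, 0.3], [0.5747, 0.3406]]
```

View pics/g5.png

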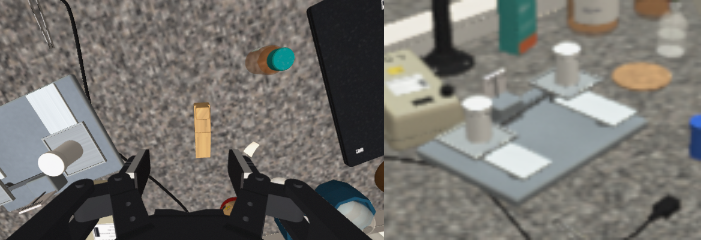

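The left jar sank (crop y 93 to 105) and the right one rose (58 to 48), so the left is heavier and the wedge goes under the right pan. Next I fit the wedge pose from the masks and check the jar heights numerically.

```bash
cat > fit.py <<'E'
from h import *
from scipy.optimize import minimize
def hullmask(P,parts,S=4):
    m=np.zeros((400*S,640*S),np.uint8)
    for X in parts:
        u=((proj(P,X)+.5)*S*16-8).astype(np.int32).reshape(-1,1,2)
        cv2.fillConvexPoly(m,cv2.convexHull(u),1,cv2.LINE_8,4)
    return cv2.resize(m.astype(np.float32),(640,400),interpolation=cv2.INTER_AREA)
def prism(poly,w): return np.array([[x,s*w/2,z] for x,z in poly for s in(-1,1)])/1000
W=[prism([(55,0),(55,9),(-7,27.6),(-60,27.6),(-60,0)],30),prism([(-60,0),(-38,0),(-38,50),(-60,50)],24)]
def place(X,v): 
    c,s=np.cos(v[2]),np.sin(v[2]);z=v[3] if len(v)>3 else 0
    return X@np.array([[c,s,0],[-s,c,0],[0,0,1]])+[v[0],v[1],z]
def fit(views,parts,v0,step):
    def cost(v):
        t=0
        for P,M in views:
            m=hullmask(P,[place(X,v) for X in parts]);t+=1-np.minimum(m,M).sum()/np.maximum(m,M).sum()
        return t/len(views)
    v0=np.array(v0,float);sx=np.vstack([v0]+[v0+np.eye(len(v0))[i]*step[i] for i in range(len(v0))])
    r=minimize(cost,v0,method="Nelder-Mead",options=dict(initial_simplex=sx,xatol=1e-4,fatol=1e-4));return r.x,r.fun
def woodmask(P,bb,pad=4):
    im=P["image"].astype(int);k=np.zeros((400,640),bool);l,t,r,b=[int(x) for x in bb];k[t-pad:b+pad,l-pad:r+pad]=1
    return ((im[...,0]-im[...,2]>35)&k).astype(np.float32)
E
python3 - <<'E'
from fit import *
a=camera("scene");p=camera("wrist")
for th in(0,):
    V=[(P,woodmask(P,bb)) for P,bb in((p,[321,175,352,263]),(a,[206,228,225,252]))]
    print([m.sum() for _,m in V])
    for vs in(V,V[:1]): 
        x,f=fit(vs,W,[.634,.307,-.25],[.01,.01,.1]);print(x[:2],np.degrees(x[2]),f)
J=[np.array([[20*np.cos(t),20*np.sin(t),z] for t in np.linspace(0,6.28,24) for z in(0,57)])/1000]
im=a["image"].astype(int)
for n,g in(("L",(.589,.075,0,.056)),("R",(.608,-.116,0,.056))):
    u=proj(a,np.array(g)[[0,1,3]]+[0,0,.057])[0];print(n,u)
    bb=[int(u[0])-7,int(u[1])-3,int(u[0])+8,int(u[1])+3]
    m=white(a,bb,200);print(m.sum(),cen(m), [ (h,proj(a,np.array([g[0],g[1],h+.057]))[0].round(1)) for h in(.048,.064)])
E
```

```text
[np.float32(2441.0), np.float32(249.0)]
[0.63855518 0.30746755] -13.830324656356016 0.07090184092521667
[0.63807181 0.30756085] -13.574808685511979 0.03162580728530884
L [278.19007786 189.65717269]
16 [278.5   190.625] [(0.048, array([278.3, 191.8])), (0.064, array([278.1, 187.5]))]
R [316.52114493 170.99800913]
42 [315.88095238 169.88095238] [(0.048, array([316.5, 173. ])), (0.064, array([316.5, 169. ]))]
```

Emit:
drive_tool(
  increments=[
    [[5,12,-5],[0,0,1.3],0.7],
    [[5,11,-20],[0,0,1.3],0.7],
    [[0,0,-32],[0,0,0],0.7],
    [[0,0,-34],[0,0,0],0.7],
    [[0,0,-30],[0,0,0],0.7],
    [[0,0,-20],[0,0,0],0.7],
    [[0,0,-12],[0,0,0],0.7],
    [[0,0,-5],[0,0,0],0.7],
  ],
)

```text
clock: 15.85
eef_pos: [0.5885, 0.319, 0.0193]
tool_rot: [0.12, 0.993, -0.001, -0.002]
ft_force: [0.2, -0.4, -0.5]
grip_width: 0.0597
grasp_force: 0.0
```

Emit:
drive_tool(
  increments=[
    [[0,0,-2],[0,0,0],0.7],
    [[0,0,0],[0,0,0],0.5],
    [[0,0,0],[0,0,0],0.3],
    [[0,0,0],[0,0,0],0.15],
    [[0,0,0],[0,0,0],0.1],
    [[0,0,0],[0,0,0],0.1],
    [[0,0,0],[0,0,0],0.1],
  ],
)

```text
clock: 16.43
eef_pos: [0.5901, 0.3206, 0.0204]
tool_rot: [0.12, 0.993, 0.0, 0.0]
ft_force: [0.4, -0.0, 0.2]
grip_width: 0.0086
grasp_force: 0.0
```

```bash
python3 - <<'E'
from fit import *
p=camera("wrist");o=get_obs();print(o["eef_pos"],o["tool_rot"],o["clock"],o["ft_force"],o["grip_width"],o["grasp_force"])
a=camera("scene")
V=[(P,woodmask(P,hb)) for P,hb in((a,[206,228,225,252]),)]
print(V[0][1].sum())
print(fit(V,W,[.638,.3075,-.24],[.01,.01,.1]))
E
```

```text
[0.58999988 0.32050207 0.02012786] [1.19645090e-01 9.92816679e-01 1.63885537e-04 2.58581319e-04] 16.4833 [ 0.42128239 -0.39193068 -0.43353862] 0.008777952108672406 0.0
215.0
(array([ 0.638046  ,  0.30797522, -0.25614254]), np.float64(0.22576969861984253))
```

Emit:
drive_tool(
  increments=[
    [[0,0,0],[0,0,0],0.5],
    [[0,0,0],[0,0,0],0.7],
    [[0,0,15],[0,0,0],0.7],
    [[0,0,30],[0,0,0],0.7],
    [[0,0,40],[0,0,0],0.7],
    [[-15,-15,40],[0,0,0],0.7],
    [[-15,-10,25],[0,0,0],0.7],
    [[0,0,10],[0,0,0],0.7],
  ],
)

```text
clock: 17.2
eef_pos: [0.5613, 0.2962, 0.1825]
tool_rot: [0.12, 0.993, 0.002, 0.003]
ft_force: [1.2, -0.0, 0.5]
grip_width: 0.0602
grasp_force: 0.0
```

```bash
python3 - <<'E'
from fit import *
p=camera("wrist");o=get_obs();print(o["eef_pos"],o["clock"]);a=camera("scene")
S=silhouettes("chock",p);bb=S[0]["bbox"];print(S[0]["conf"],bb)
V=[(p,woodmask(p,bb,6)),(a,woodmask(a,[206,228,225,252]))]
for v0 in([.638,.307,-.24],[.638,.307,2.9]):
  for vs in(V,V[:1],V[1:]):
    x,f=fit(vs,W,v0,[.01,.01,.1]);print(x[:2],np.degrees(x[2]),f)
l,t,r,b=map(int,bb)
A=cv2.resize(p["image"][t-10:b+10,l-15:r+15],None,fx=4,fy=4,interpolation=2);B=cv2.resize(a["image"][222:258,200:232],None,fx=9,fy=9,interpolation=2)
h=max(len(A),len(B));z=lambda i:cv2.copyMakeBorder(i,0,h-len(i),0,0,0)
cv2.imwrite("pics/wd.png",np.hstack([z(A),z(B)])[:600,:800,::-1])
E
```

```text
[0.56261359 0.29718133 0.18272131] 17.25
0.71 [323.5, 185.4, 354.9, 278.0]
[0.63804233 0.30760316] -13.23940886607175 0.06625726819038391
[0.6379686  0.30762686] -13.30746373472377 0.01455998420715332
[0.63853157 0.30728863] -14.227360527928871 0.10741746425628662
[0.62825472 0.30992918] 166.56633887794797 0.27685508131980896
[0.62914118 0.30980121] 166.18590739637227 0.17836731672286987
[0.6308816  0.30762471] 167.44498468300608 0.3591105341911316
```

View pics/wd.png

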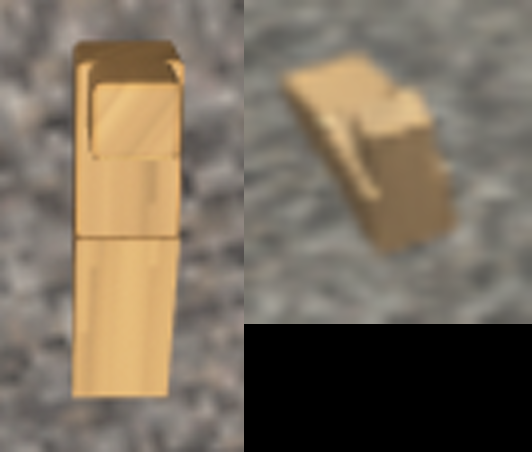

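The picture confirms the wedge pose, with its handle at the robot end, but the first grip closed on nothing. I'll retry lower and check at part closure.

Emit:
drive_tool(
  increments=[
    [[15,12,-5],[0,0,0],0.7],
    [[15,13,-20],[0,0,0],0.7],
    [[0,0,-33],[0,0,0],0.7],
    [[0,0,-35],[0,0,0],0.7],
    [[0,0,-32],[0,0,0],0.7],
    [[0,0,-22],[0,0,0],0.7],
    [[0,0,-12],[0,0,0],0.7],
    [[0,0,-6],[0,0,0],0.7],
  ],
)

```text
clock: 18.02
eef_pos: [0.5882, 0.3202, 0.006]
tool_rot: [0.12, 0.993, -0.002, -0.003]
ft_force: [-0.8, 0.1, 0.2]
grip_width: 0.0593
grasp_force: 0.0
```

Emit:
drive_tool(
  increments=[
    [[0,0,0],[0,0,0],0.55],
    [[0,0,0],[0,0,0],0.4],
    [[0,0,0],[0,0,0],0.3],
    [[0,0,0],[0,0,0],0.3],
  ],
)

```text
clock: 18.35
eef_pos: [0.5925, 0.3223, 0.0137]
tool_rot: [0.12, 0.993, 0.001, 0.002]
ft_force: [0.0, -0.5, -0.3]
grip_width: 0.0255
grasp_force: 0.1
```

```bash
python3 - <<'E'
from fit import *
p=camera("wrist");o=get_obs();print(o["eef_pos"],o["tool_rot"],o["clock"],o["ft_force"],o["grip_width"],o["grasp_force"])
X=np.array([[-60,0,50],[-38,0,50],[-49,12,50],[-49,-12,50],[-49,0,34],[55,0,0]])/1000
print(proj(p,place(X,[.638,.3076,-.232])).round(0).tolist(),proj(p,o["eef_pos"]),proj(p,o["eef_pos"]+[0,0,.03]))
cv2.imwrite("pics/gr.png",cv2.resize(p["image"],(800,500))[:,:,::-1])
E
```

```text
[0.59234053 0.32218578 0.01356261] [1.19734840e-01 9.92804303e-01 9.70093852e-04 1.49745596e-03] 18.4 [-0.19958443  0.42125972  0.69644857] 0.02548529557819522 0.12384293721765971
[[307.0, 240.0], [308.0, 279.0], [331.0, 260.0], [283.0, 260.0], [308.0, 246.0], [311.0, 354.0]] [[314.44587817 234.3226791 ]] [[314.51751002 256.18852971]]
```

View pics/gr.png

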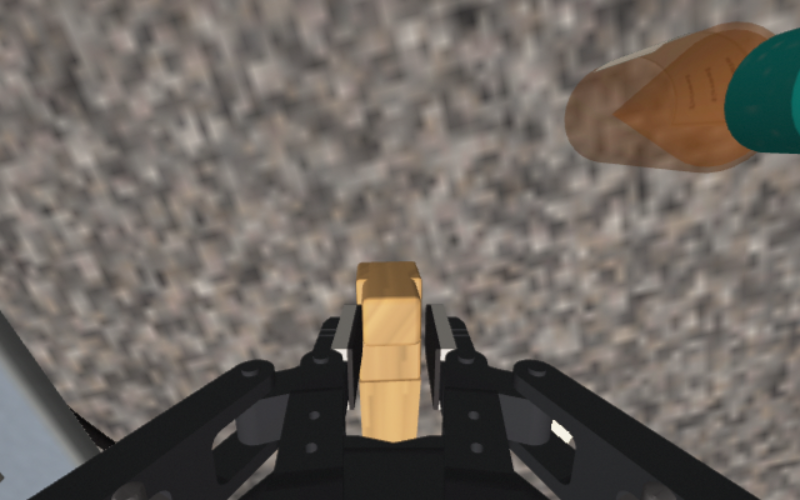

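Handle stands between the pads (px 390,300 of the view), contact just beginning at reading 25.5. Close further.

Emit:
drive_tool(
  increments=[
    [[0,0,0],[0,0,0],0.25],
    [[0,0,0],[0,0,0],0.2],
    [[0,0,0],[0,0,0],0.2],
  ],
)

```text
clock: 18.65
eef_pos: [0.5922, 0.322, 0.0137]
tool_rot: [0.12, 0.993, 0.001, 0.001]
ft_force: [-1.0, -1.6, 7.0]
grip_width: 0.0209
grasp_force: 58.5
```

Emit:
drive_tool(
  increments=[
    [[0,0,0],[0,0,0],0.15],
    [[0,0,0],[0,0,0],0.15],
    [[0,0,0],[0,0,0],0.15],
  ],
)

```text
clock: 18.9
eef_pos: [0.5922, 0.3221, 0.0137]
tool_rot: [0.12, 0.993, 0.001, 0.001]
ft_force: [-0.2, -1.1, 6.2]
grip_width: 0.0213
grasp_force: 58.5
```

Emit:
drive_tool(
  increments=[
    [[0,0,6],[0,0,0],0.15],
    [[0,0,18],[0,0,0],0.15],
    [[0,0,32],[0,0,0],0.15],
    [[0,0,38],[0,0,0],0.15],
    [[0,0,34],[0,0,0],0.15],
    [[0,0,18],[0,0,0],0.15],
    [[0,0,4],[0,0,0],0.15],
    [[0,0,0],[0,0,0],0.15],
  ],
)

```text
clock: 19.57
eef_pos: [0.5919, 0.3221, 0.1634]
tool_rot: [0.12, 0.993, 0.001, 0.001]
ft_force: [1.1, -0.7, -2.2]
grip_width: 0.0208
grasp_force: 58.8
```

```bash
python3 - <<'E'
from fit import *
p=camera("wrist");o=get_obs();t=o["eef_pos"];print(t,o["tool_rot"],o["clock"],o["ft_force"],o["grip_width"],o["grasp_force"])
a=camera("scene")
S=silhouettes("chock",p);
for s in S[:1]: print(s["conf"],s["bbox"])
X=np.array([[-60,0,50],[-38,0,50],[-49,0,50],[55,0,0]])/1000
v=[t[0]+.049*.973,t[1]-.049*.23,-.232,t[2]-.0137]
print(proj(p,place(X,v)).round(0).tolist())
m=woodmask(p,[255,200,375,380]);ys,xs=np.nonzero(m);print(m.sum(),xs.min(),xs.max(),ys.min(),ys.max(),fit([(a,woodmask(a,[*(proj(a,t)[0]-25),*(proj(a,t)[0]+25)]))],W,v,[.01,.01,.1,.01]))
print(v)
E
```

```text
[0.59076265 0.32152171 0.16095074] [ 1.19649961e-01  9.92816112e-01 -9.23423526e-05 -2.15810134e-04] 19.6167 [ 0.70167885  0.28977298 -0.65171665] 0.020829324200417863 58.84549758397043
0.83 [284.8, 212.1, 340.7, 353.7]
[[313.0, 238.0], [313.0, 277.0], [313.0, 258.0], [315.0, 352.0]]
6602.0 286 347 209 353 (array([ 0.64333177,  0.30416502, -0.2831385 ,  0.14294741]), np.float64(0.49317681789398193))
[np.float64(0.6384396522137464), np.float64(0.3102517067063188), -0.232, np.float64(0.1472507419999844)]
```

Emit:
drive_tool(
  increments=[
    [[-6,-20,0],[0,0,1.2],0.15],
    [[-10,-34,0],[0,0,1.2],0.15],
    [[-10,-34,0],[0,0,1.2],0.15],
    [[-10,-34,0],[0,0,1.2],0.15],
    [[-10,-34,0],[0,0,1.2],0.15],
    [[-10,-34,0],[0,0,1.2],0.15],
    [[-10,-34,0],[0,0,1.2],0.15],
    [[-10,-34,0],[0,0,1.2],0.15],
  ],
)

```text
clock: 20.38
eef_pos: [0.5126, 0.0619, 0.1591]
tool_rot: [0.036, 0.999, -0.0, -0.002]
ft_force: [0.7, -0.5, -1.9]
grip_width: 0.021
grasp_force: 58.9
```

Emit:
drive_tool(
  increments=[
    [[-10,-34,0],[0,0,1.2],0.15],
    [[-10,-34,0],[0,0,1.2],0.15],
    [[-10,-34,0],[0,0,1.2],0.15],
    [[-9,-30,0],[0,0,1.2],0.15],
    [[-8,-25,0],[0,0,1.2],0.15],
    [[-7,-18,0],[0,0,1.2],0.15],
    [[-6,-13,0],[0,0,1.2],0.15],
    [[-4,-8,0],[0,0,1.2],0.15],
  ],
)

```text
clock: 21.05
eef_pos: [0.4486, -0.1336, 0.1593]
tool_rot: [-0.047, 0.999, 0.001, -0.002]
ft_force: [-0.7, -0.4, -1.0]
grip_width: 0.0207
grasp_force: 58.9
```

Emit:
drive_tool(
  increments=[
    [[0,0,-8],[0,0,0],0.15],
    [[0,0,-16],[0,0,0],0.15],
    [[0,0,-20],[0,0,0],0.15],
    [[0,0,-20],[0,0,0],0.15],
    [[0,0,-14],[0,0,0],0.15],
    [[0,0,-8],[0,0,0],0.15],
    [[0,0,-4],[0,0,0],0.15],
    [[0,0,0],[0,0,0],0.15],
  ],
)

```text
clock: 21.72
eef_pos: [0.4499, -0.1316, 0.0699]
tool_rot: [-0.048, 0.999, 0.001, -0.002]
ft_force: [-0.8, 0.3, -0.6]
grip_width: 0.0211
grasp_force: 58.9
```

```bash
python3 - <<'E'
from fit import *
o=get_obs();t=o["eef_pos"];q=o["tool_rot"];print(t,q,o["clock"],o["ft_force"],o["grip_width"],np.degrees(2*np.arctan2(q[1],q[0]))-90-90)
a=camera("scene");b=camera("top")
# balance refit: bright pan R / rest R in top and scene by wrist-free views: use rest R bright patch
O=np.array([.599,-.0209]);ps=np.radians(5.97);c,s=np.cos(ps),np.sin(ps)
L=lambda x,y,z:[O[0]+c*x-s*y,O[1]+s*x+c*y,z]
d=np.array(t[:2])-O;print("TCP in balance frame",c*d[0]+s*d[1],-s*d[0]+c*d[1])
im=a["image"][:,:,::-1].copy()
im=cv2.resize(im[140:250,240:380],None,fx=5,fy=5,interpolation=2)
for y in(95,-95):
  for X in([[-118,y+28],[-118,y-28]],[[-42,y+42],[-42,y-42],[42,y-42],[42,y+42]]):
    z=.04 if X[0][0]==-118 else (.051 if y>0 else .067)
    u=(proj(a,np.array([L(x/1000,w/1000,z) for x,w in X]))-[240,140]+.5)*5
    cv2.polylines(im,[u.astype(np.int32).reshape(-1,1,2)],len(X)>2,(0,0,255),1)
cv2.imwrite("pics/ov.png",im)
E
```

```text
[ 0.44992931 -0.13164675  0.06993737] [-4.77499715e-02  9.98857966e-01  5.93856167e-04 -1.53363921e-03] 21.7167 [-0.8105839   0.25760996 -0.56632932] 0.021120705880389057 5.4738325363616696
TCP in balance frame -0.15978071856146067 -0.09464161252437499
```

Emit:
drive_tool(
  increments=[
    [[0,0,-4],[0,0,0.5],0.15],
    [[0,0,-4],[0,0,0],0.15],
    [[0,0,-2],[0,0,0],0.15],
    [[0,0,-1],[0,0,0],0.15],
    [[0,0,0],[0,0,0],0.15],
    [[0,0,0],[0,0,0],0.15],
  ],
)

```text
clock: 22.32
eef_pos: [0.4511, -0.1324, 0.0606]
tool_rot: [-0.052, 0.999, -0.0, 0.0]
ft_force: [0.1, 0.2, -0.8]
grip_width: 0.0214
grasp_force: 58.9
```

Emit:
drive_tool(
  increments=[
    [[0,0,-1],[0,0,0],0.15],
    [[0,0,0],[0,0,0],0.15],
    [[0,0,0],[0,0,0],0.15],
  ],
)

```text
clock: 22.57
eef_pos: [0.451, -0.1324, 0.0595]
tool_rot: [-0.052, 0.999, -0.0, 0.0]
ft_force: [0.0, 0.4, -1.2]
grip_width: 0.0209
grasp_force: 58.9
```

Emit:
drive_tool(
  increments=[
    [[0,0,-1],[0,0,0],0.15],
    [[0,0,0],[0,0,0],0.15],
    [[0,0,0],[0,0,0],0.15],
  ],
)

```text
clock: 22.82
eef_pos: [0.451, -0.1324, 0.0585]
tool_rot: [-0.052, 0.999, 0.0, -0.0]
ft_force: [-0.5, 0.5, -0.8]
grip_width: 0.0212
grasp_force: 58.9
```

Emit:
drive_tool(
  increments=[
    [[0,0,-1],[0,0,0],0.15],
    [[0,0,0],[0,0,0],0.15],
    [[0,0,0],[0,0,0],0.15],
  ],
)

```text
clock: 23.07
eef_pos: [0.451, -0.1324, 0.0575]
tool_rot: [-0.052, 0.999, 0.0, -0.0]
ft_force: [-0.9, -0.1, -0.9]
grip_width: 0.0213
grasp_force: 58.9
```

Emit:
drive_tool(
  increments=[
    [[0,0,-1],[0,0,0],0.15],
    [[0,0,0],[0,0,0],0.15],
    [[0,0,0],[0,0,0],0.15],
  ],
)

```text
clock: 23.32
eef_pos: [0.451, -0.1325, 0.0566]
tool_rot: [-0.052, 0.999, -0.0, 0.0]
ft_force: [-0.2, 0.0, -0.3]
grip_width: 0.021
grasp_force: 59.1
```

Emit:
drive_tool(
  increments=[
    [[0,0,-1],[0,0,0],0.15],
    [[0,0,0],[0,0,0],0.15],
    [[0,0,0],[0,0,0],0.15],
  ],
)

```text
clock: 23.57
eef_pos: [0.4507, -0.1326, 0.0557]
tool_rot: [-0.052, 0.999, -0.0, -0.0]
ft_force: [-3.0, -0.9, 4.7]
grip_width: 0.0212
grasp_force: 59.6
```

Emit:
drive_tool(
  increments=[
    [[0,0,0.8],[0,0,0],0.15],
    [[3,0.3,0],[0,0,0],0.15],
    [[5,0.5,0],[0,0,0],0.15],
    [[6,0.6,0],[0,0,0],0.15],
    [[5,0.5,0],[0,0,0],0.15],
    [[4,0.4,0],[0,0,0],0.15],
    [[2,0.2,0],[0,0,0],0.15],
    [[0,0,0],[0,0,0],0.15],
  ],
)

```text
clock: 24.23
eef_pos: [0.477, -0.1298, 0.0565]
tool_rot: [-0.052, 0.999, -0.0, 0.0]
ft_force: [-3.0, -0.0, 4.8]
grip_width: 0.0212
grasp_force: 59.8
```

Emit:
drive_tool(
  increments=[
    [[2,0.2,0],[0,0,0],0.15],
    [[2,0.2,0],[0,0,0],0.15],
    [[0,0,0],[0,0,0],0.15],
    [[0,0,0],[0,0,0],0.15],
  ],
)

```text
clock: 24.57
eef_pos: [0.4805, -0.1294, 0.0565]
tool_rot: [-0.052, 0.999, -0.0, 0.0]
ft_force: [-3.1, -0.6, 4.9]
grip_width: 0.0207
grasp_force: 59.9
```

Emit:
drive_tool(
  increments=[
    [[0,0,0.6],[0,0,0],0.15],
    [[2,0.2,0],[0,0,0],0.15],
    [[0,0,0],[0,0,0],0.15],
    [[0,0,0],[0,0,0],0.15],
  ],
)

```text
clock: 24.9
eef_pos: [0.4829, -0.1292, 0.0567]
tool_rot: [-0.052, 0.999, 0.0, 0.001]
ft_force: [0.0, -0.4, 0.1]
grip_width: 0.0212
grasp_force: 59.1
```

Emit:
drive_tool(
  increments=[
    [[2,0.2,0],[0,0,0],0.15],
    [[0,0,0],[0,0,0],0.15],
    [[0,0,0],[0,0,0],0.15],
  ],
)

```text
clock: 25.15
eef_pos: [0.4844, -0.1291, 0.0568]
tool_rot: [-0.052, 0.999, 0.0, 0.0]
ft_force: [0.1, -0.7, -0.5]
grip_width: 0.0208
grasp_force: 59.0
```

Emit:
drive_tool(
  increments=[
    [[2,0.2,0],[0,0,0],0.15],
    [[0,0,0],[0,0,0],0.15],
    [[0,0,0],[0,0,0],0.15],
  ],
)

```text
clock: 25.4
eef_pos: [0.4863, -0.1289, 0.0569]
tool_rot: [-0.052, 0.999, 0.0, 0.0]
ft_force: [-1.2, 0.1, -0.7]
grip_width: 0.021
grasp_force: 59.0
```

Emit:
drive_tool(
  increments=[
    [[1,0.1,0],[0,0,0],0.15],
    [[0,0,0],[0,0,0],0.15],
    [[0,0,0],[0,0,0],0.15],
  ],
)

```text
clock: 25.65
eef_pos: [0.4872, -0.1288, 0.0569]
tool_rot: [-0.052, 0.999, -0.0, 0.0]
ft_force: [0.1, 1.3, -1.0]
grip_width: 0.0214
grasp_force: 59.0
```

Emit:
drive_tool(
  increments=[
    [[1,0.1,0],[0,0,0],0.15],
    [[0,0,0],[0,0,0],0.15],
    [[0,0,0],[0,0,0],0.15],
  ],
)

```text
clock: 25.9
eef_pos: [0.4881, -0.1287, 0.0569]
tool_rot: [-0.052, 0.999, 0.0, 0.0]
ft_force: [-1.0, -0.6, 0.0]
grip_width: 0.0211
grasp_force: 59.0
```

Advanced about 37.5 mm, with no resistance yet. Continue in 1 mm steps.

Emit:
drive_tool(
  increments=[
    [[1,0.1,0],[0,0,0],0.15],
    [[0,0,0],[0,0,0],0.15],
    [[0,0,0],[0,0,0],0.15],
  ],
)

```text
clock: 26.15
eef_pos: [0.4889, -0.1286, 0.0569]
tool_rot: [-0.052, 0.999, -0.0, -0.0]
ft_force: [0.3, -0.4, -0.3]
grip_width: 0.021
grasp_force: 59.1
```

Emit:
drive_tool(
  increments=[
    [[1,0.1,0],[0,0,0],0.15],
    [[0,0,0],[0,0,0],0.15],
    [[0,0,0],[0,0,0],0.15],
  ],
)

```text
clock: 26.4
eef_pos: [0.4895, -0.1286, 0.0568]
tool_rot: [-0.052, 0.999, -0.0, -0.0]
ft_force: [-3.2, -0.2, 0.9]
grip_width: 0.0213
grasp_force: 59.2
```

Emit:
drive_tool(
  increments=[
    [[0.6,0.06,0],[0,0,0],0.15],
    [[0,0,0],[0,0,0],0.15],
    [[0,0,0],[0,0,0],0.15],
  ],
)

```text
clock: 26.65
eef_pos: [0.4899, -0.1285, 0.0568]
tool_rot: [-0.052, 0.999, -0.0, -0.001]
ft_force: [-4.6, -0.8, 1.9]
grip_width: 0.0211
grasp_force: 59.4
```

Emit:
drive_tool(
  increments=[
    [[0.6,0.06,0],[0,0,0],0.15],
    [[0,0,0],[0,0,0],0.15],
    [[0,0,0],[0,0,0],0.15],
  ],
)

```text
clock: 26.9
eef_pos: [0.4904, -0.1285, 0.0568]
tool_rot: [-0.052, 0.999, -0.0, -0.001]
ft_force: [-4.8, -0.8, 2.3]
grip_width: 0.0213
grasp_force: 59.5
```

Emit:
drive_tool(
  increments=[
    [[0.6,0.06,0],[0,0,0],0.15],
    [[0,0,0],[0,0,0],0.15],
    [[0,0,0],[0,0,0],0.15],
  ],
)

```text
clock: 27.15
eef_pos: [0.4906, -0.1284, 0.0567]
tool_rot: [-0.052, 0.999, -0.0, -0.001]
ft_force: [-5.2, -1.0, 3.1]
grip_width: 0.0208
grasp_force: 59.5
```

Emit:
drive_tool(
  increments=[
    [[0.6,0.06,0],[0,0,0],0.15],
    [[0,0,0],[0,0,0],0.15],
    [[0,0,0],[0,0,0],0.15],
  ],
)

```text
clock: 27.4
eef_pos: [0.4907, -0.1284, 0.0567]
tool_rot: [-0.052, 0.999, -0.0, -0.002]
ft_force: [-7.1, -1.4, 3.7]
grip_width: 0.0213
grasp_force: 59.6
```

Emit:
drive_tool(
  increments=[
    [[0,0,0],[0,0,0],0.3],
    [[0,0,0],[0,0,0],0.4],
    [[0,0,0],[0,0,0],0.5],
    [[0,0,0],[0,0,0],0.6],
    [[0,0,0],[0,0,0],0.6],
    [[0,0,6],[0,0,0],0.6],
    [[0,0,16],[0,0,0],0.6],
    [[0,0,28],[0,0,0],0.6],
  ],
)

```text
clock: 28.07
eef_pos: [0.4901, -0.1276, 0.1051]
tool_rot: [-0.052, 0.999, 0.001, -0.003]
ft_force: [-0.4, -1.2, 0.3]
grip_width: 0.0513
grasp_force: 0.0
```

Emit:
drive_tool(
  increments=[
    [[0,0,35],[0,0,0],0.7],
    [[0,0,30],[0,0,0],0.7],
    [[0,15,10],[0,0,0],0.7],
    [[0,30,0],[0,0,0],0.7],
    [[0,30,0],[0,0,0],0.7],
    [[0,15,0],[0,0,0],0.7],
    [[0,0,0],[0,0,0],0.7],
    [[0,0,0],[0,0,0],0.7],
  ],
)

```text
clock: 28.73
eef_pos: [0.4927, -0.0377, 0.1824]
tool_rot: [-0.053, 0.999, -0.0, 0.0]
ft_force: [-1.1, -0.1, -0.1]
grip_width: 0.0593
grasp_force: 0.0
```

```bash
python3 - <<'E'
from fit import *
a=camera("scene");p=camera("wrist");b=camera("top");o=get_obs();print(o["eef_pos"],o["tool_rot"],o["clock"],o["grip_width"])
for n,g in(("L",(.588,.0755,.105)),("R",(.608,-.1155,.121))):
    for k,P in(("scene",a),("wrist",p),("top",b)):
        u=proj(P,g)[0];w=10 if k=="scene" else 12 if k=="top" else 45
        m=white(P,[max(0,int(u[0]-w)),max(0,int(u[1]-(5 if k=="scene" else w))),int(u[0]+w),int(u[1]+(5 if k=="scene" else w))],212)
        if m.sum(): print(n,k,u,cen(m),m.sum(),atz(P,cen(m),g[2]))
S=silhouettes("chock",p)
for s in S[:1]:
    print("chock",s["conf"],s["bbox"]);V=[(p,woodmask(p,s["bbox"]))]
    X=np.array([[-60,0,50],[-38,0,50],[55,0,0]])/1000
    print(proj(p,place(X,[.5385,-.1235,.104,.043])).round(0).tolist())
E
```

```text
[ 0.49252238 -0.03902654  0.18202603] [-5.14452280e-02  9.98675800e-01 -1.69203868e-04  7.82824455e-05] 28.8833 0.059852259175203044
L scene [278.38606791 191.92809881] [278.5 192.5] 54 [0.58455637 0.07770583 0.105     ]
L top [305.42000168 178.3936231 ] [306.40677966 178.5       ] 118 [0.58766955 0.07245825 0.105     ]
R scene [316.40660044 169.03610866] [315.92682927 169.82926829] 41 [ 0.60422042 -0.10966283  0.121     ]
R top [367.7828315  170.99352518] [364.16666667 171.68553459] 318 [ 0.60582248 -0.10442187  0.121     ]
chock 0.69 [196.6, 165.2, 248.1, 251.8]
[[212.0, 171.0], [215.0, 195.0], [236.0, 263.0]]
```

Emit:
drive_tool(
  increments=[
    [[8,10,0],[0,0,0],0.75],
    [[17,20,0],[0,0,0],0.75],
    [[22,26,0],[0,0,0],0.75],
    [[22,26,0],[0,0,0],0.75],
    [[16,19,0],[0,0,0],0.75],
    [[8,9,0],[0,0,0],0.75],
    [[2,3,-4],[0,0,0],0.75],
    [[0,0,-12],[0,0,0],0.75],
  ],
)

```text
clock: 29.6
eef_pos: [0.5894, 0.0758, 0.1667]
tool_rot: [-0.052, 0.999, 0.0, 0.002]
ft_force: [0.3, -0.6, 0.7]
grip_width: 0.064
grasp_force: 0.0
```

Emit:
drive_tool(
  increments=[
    [[0,0,0],[0,0,0],0.75],
    [[0,0,0],[0,0,0],0.75],
  ],
)

```text
clock: 29.77
eef_pos: [0.5864, 0.0741, 0.1648]
tool_rot: [-0.051, 0.999, -0.0, -0.001]
ft_force: [-0.2, 0.1, -0.4]
grip_width: 0.0641
grasp_force: 0.0
```

```bash
python3 - <<'E'
from fit import *
p=camera("wrist");o=get_obs();t=o["eef_pos"];print(t,o["clock"])
u=proj(p,[.5875,.0745,.105])[0];m=white(p,[int(u[0]-40),int(u[1]-40),int(u[0]+40),int(u[1]+40)],215);print(u,cen(m),m.sum(),atz(p,cen(m),.105))
print([(s["conf"],s["bbox"]) for s in silhouettes("jar_a",p)])
E
```

```text
[0.58690015 0.07403986 0.165668  ] 29.8167
[315.0748856 207.7899882] [315.263673   207.41393207] 1737 [0.58716936 0.07461876 0.105     ]
[(0.88, [289.6, 173.3, 338.0, 232.5]), (0.61, [40.1, 177.3, 132.3, 239.3])]
```

Emit:
drive_tool(
  increments=[
    [[0,0,-10],[0,0,0],0.75],
    [[0,0,-20],[0,0,0],0.75],
    [[0,0,-24],[0,0,0],0.75],
    [[0,0,-20],[0,0,0],0.75],
    [[0,0,-13],[0,0,0],0.75],
    [[0,0,-7],[0,0,0],0.7],
    [[0,0,-3],[0,0,0],0.7],
    [[0,0,0],[0,0,0],0.6],
  ],
)

```text
clock: 30.53
eef_pos: [0.5872, 0.0745, 0.0686]
tool_rot: [-0.052, 0.999, -0.0, -0.0]
ft_force: [0.0, -0.9, -0.4]
grip_width: 0.0516
grasp_force: 0.0
```

Emit:
drive_tool(
  increments=[
    [[0,0,0],[0,0,0],0.5],
    [[0,0,0],[0,0,0],0.45],
    [[0,0,0],[0,0,0],0.4],
    [[0,0,0],[0,0,0],0.35],
    [[0,0,0],[0,0,0],0.3],
    [[0,0,0],[0,0,0],0.3],
  ],
)

```text
clock: 31.03
eef_pos: [0.5888, 0.0739, 0.0705]
tool_rot: [-0.052, 0.999, -0.001, 0.002]
ft_force: [-0.6, -3.0, 5.8]
grip_width: 0.0257
grasp_force: 2.8
```

```bash
python3 - <<'E'
from fit import *
p=camera("wrist");a=camera("scene");o=get_obs();t=o["eef_pos"];print(t,o["tool_rot"],o["clock"],o["ft_force"],o["grip_width"],o["grasp_force"])
print([(s["conf"],s["bbox"],cen(s["region"])) for s in silhouettes("jar_a",p)],proj(p,t+[0,0,.036]))
print([(s["conf"],s["bbox"]) for s in silhouettes("jar_a",a)])
m=white(p,[230,180,400,340],205);n,l,st,c=cv2.connectedComponentsWithStats(m.astype(np.uint8));print(st[1:][st[1:,4]>60],c[1:][st[1:,4]>60])
# coarse picture in characters: J white/grey-light, . other
im=p["image"].astype(int);sub=im[200:340:5,230:400:4]
for r in sub: print("".join("#" if x.min()>205 else "+" if x.min()>130 and np.ptp(x)<25 else "k" if x.max()<60 else "." for x in r))
E
```

```text
[0.58867681 0.07384304 0.07040678] [-5.15829975e-02  9.98667209e-01 -8.37787404e-04  1.51567388e-03] 31.1333 [-0.41663971 -2.82015493  5.94484898] 0.02540510098086322 3.0264331687612867
[(0.96, [282.0, 195.6, 353.5, 295.9], array([315.82538712, 243.58394458])), (0.74, [2.1, 204.4, 48.2, 270.7], array([ 19.9581854 , 235.33530572]))] [[314.28398444 261.62042403]]
[(0.75, [310.5, 166.8, 321.1, 185.8]), (0.73, [364.3, 201.2, 374.9, 219.8]), (0.64, [275.9, 188.7, 282.3, 208.6])]
[[ 285  224   67   69 3263]] [[315.89672081 257.13668403]]
.......+.+++++++++........+++++++++++++....
.......+.++++++++..........++++++++++.+....
.......+.+++++++............+++++++++.+....
.......+.++++++..............++++++++.+....
.......+.++++++..............+++++++++.....
........+++++++....+#####+...+++++++++.....
........+++++++..###########+.++++++++.....
........++++++.+##############.+++++++.....
.......k++++++#################+++++++.....
........++++..k#############k...++++++.....
........+++...k#############k...++++++.....
.........kk...k#############kk..kkk+++.....
k......kkk...kk#############kk...kkk++.....
k......kkk...kk#############kk...kkk.+.....
k.....kkkk...kk#############kkk...kkk+.....
k.....kkk...kkk+############kkk...kkk......
k....kkkkk++.kk#############kkk++kkkkkk....
k...kkkkkkk+.kk.+###########kkk+kkkkkkkk...
...kkkkkkkkkkkk...+#######+.kkkkkkkkkkkk...
.kkkkkkkkkkkkkk.............kkkkkkkkkkkkkkk
kkkkkkkkkkkkkkk..............kkkkkkkkkkkkkk
kkkkkkkkkkkkkkk..............kkkkkkkkkkkkkk
kkkkkkkkkkkkkk...............kkkkkkkkkkkkkk
kkkkkkkkkkkkkk...............kkkkkkkkkkkkkk
kkkkkkkkkkkkkk...............kkkkkkkkkkkkkk
kkkkkkkkkkkk+k.................kkkkkkkkkkkk
kkkkkkkkkkkk...................kkkkkkkkkkkk
kkkkkkkkkkkk...................kkkkkkkkkkkk
```

Emit:
drive_tool(
  increments=[
    [[0,0,0],[0,0,0],0.4],
    [[0,0,0],[0,0,0],0.55],
    [[0,0,0],[0,0,0],0.7],
    [[0,0,0],[0,0,0],0.7],
    [[0,0,0],[0,0,0],0.7],
  ],
)

```text
clock: 31.65
eef_pos: [0.587, 0.0749, 0.0685]
tool_rot: [-0.052, 0.999, 0.0, -0.0]
ft_force: [-0.0, -1.1, -0.1]
grip_width: 0.0598
grasp_force: 0.0
```

```bash
python3 - <<'E'
from fit import *
p=camera("wrist");a=camera("scene");o=get_obs();t=o["eef_pos"];print(t,o["tool_rot"],o["clock"],o["ft_force"],o["grip_width"],o["grasp_force"])
print([(s["conf"],s["bbox"]) for s in silhouettes("jar_a",p)])
m=white(p,[230,180,400,340],205);n,l,st,c=cv2.connectedComponentsWithStats(m.astype(np.uint8));print(st[1:][st[1:,4]>60],[(x,atz(p,x,.105)) for x in c[1:][st[1:,4]>60]])
im=p["image"].astype(int);sub=im[200:340:5,230:400:4]
for r in sub: print("".join("#" if x.min()>205 else "+" if x.min()>130 and np.ptp(x)<25 else "k" if x.max()<60 else "." for x in r))
for y in(-.118,):
  u=proj(a,[.608,-.1155,.121])[0];print(u,cen(white(a,[int(u[0]-9),int(u[1]-5),int(u[0]+9),int(u[1]+5)],205)))
E
```

```text
[0.58724724 0.07486    0.06862452] [-5.19980774e-02  9.98647147e-01  6.67333735e-05 -2.65996668e-04] 31.75 [-0.03419581  1.22987879 -0.04667044] 0.060046006921104206 0.0
[(0.98, [0.0, 208.0, 43.9, 270.8]), (0.7, [274.8, 200.2, 352.7, 300.5])]
[[ 276  227   77   70 4175]] [(array([314.22850299, 261.39377246]), array([0.58672422, 0.07473247, 0.105     ]))]
.......++++++++++++....++++++++++++++.+....
.......++++++++++.........++++++++++++.....
.......+++++++++...........+++++++++++.....
.......++++++++.............++++++++++.....
.......++++++++.............++++++++++.....
.......+++++++...............+++++++++.....
.......+++++++...#########...+++++++++.....
.......+++++++.#############.+++++++++.....
.......++++++.###############.++++++++.....
kkkkkkk+.++++#################.+++++.+.....
.....k.+.++++##################+++++.kk....
....kk.+.+++###################+++++.kk....
k..kkk.+.+++###################+++++.kkk...
...kkk.+.+++###################++++++kkkk..
..kkkkk.++++###################++++++kkkk..
..kkkkk.+++++#################++++++.kkkkk.
.kkkkkk.+....+################.......kkkkk.
kkkkkkk.......+##############........kkkkkk
.kkkkk..........###########..........kkkkkk
.kkkkk............+#####+............kkkkkk
kkkkk.................................kkkkk
kkkkk.................................kkkkk
kkkkk..................................kkkk
kkkk...................................kkkk
kkkk....................................kkk
kkk.....................................kkk
kkk.....................................kkk
kkk.....................................kkk
[316.40660044 169.03610866] [315.88095238 169.88095238]
```

Emit:
drive_tool(
  increments=[
    [[0,0,-2],[0,0,0],0.7],
    [[0,0,-2],[0,0,0],0.7],
    [[0,0,0],[0,0,0],0.6],
    [[0,0,0],[0,0,0],0.5],
    [[0,0,0],[0,0,0],0.45],
    [[0,0,0],[0,0,0],0.45],
  ],
)

```text
clock: 32.3
eef_pos: [0.5873, 0.0748, 0.0649]
tool_rot: [-0.052, 0.999, 0.0, -0.0]
ft_force: [-0.4, 1.1, 0.2]
grip_width: 0.0391
grasp_force: 8.6
```

Emit:
drive_tool(
  increments=[
    [[0,0,0],[0,0,0],0.4],
    [[0,0,0],[0,0,0],0.4],
    [[0,0,0],[0,0,0],0.4],
  ],
)

```text
clock: 32.55
eef_pos: [0.5875, 0.0748, 0.0653]
tool_rot: [-0.052, 0.999, 0.0, 0.0]
ft_force: [-1.9, -0.4, 4.0]
grip_width: 0.036
grasp_force: 59.6
```

Emit:
drive_tool(
  increments=[
    [[0,0,3],[0,0,0],0.4],
    [[0,0,8],[0,0,0],0.4],
    [[0,0,18],[0,0,0],0.4],
    [[0,0,28],[0,0,0],0.4],
    [[0,0,28],[0,0,0],0.4],
    [[0,0,17],[0,0,0],0.4],
    [[0,0,8],[0,0,0],0.4],
    [[0,0,0],[0,0,0],0.4],
  ],
)

```text
clock: 33.22
eef_pos: [0.5888, 0.0748, 0.1773]
tool_rot: [-0.052, 0.999, 0.0, 0.002]
ft_force: [0.0, -0.5, -2.9]
grip_width: 0.0355
grasp_force: 60.3
```

```bash
python3 - <<'E'
from fit import *
p=camera("wrist");a=camera("scene");b=camera("top");o=get_obs();t=o["eef_pos"];print(t,o["clock"],o["ft_force"],o["grip_width"],o["grasp_force"])
m=white(p,[250,200,380,330],205);print(m.sum(),atz(p,cen(m),t[2]+.0397)-t)
u=proj(a,[.608,-.1155,.121])[0];print("Rjar",u,cen(white(a,[int(u[0]-9),int(u[1]-5),int(u[0]+9),int(u[1]+5)],205)))
for q in("dropper","vial","cork_mat"):
    A,B=silhouettes(q,a),silhouettes(q,b)
    if A and B:
        A,B=A[0],B[0];print(q,A["conf"],B["conf"],tri([(a,cen(A["region"])),(b,cen(B["region"]))]),atz(b,cen(B["region"]),.006))
E
```

```text
[0.58634462 0.07453991 0.17311843] 33.3667 [-0.69732298  0.16890807 -1.80224522] 0.03544480417502248 60.244458126981044
4303 [0.00464265 0.00017163 0.0397    ]
Rjar [316.40660044 169.03610866] [315.71428571 170.14285714]
dropper 0.63 0.58 (array([ 0.65315639, -0.40706635,  0.04675983]), [np.float64(0.4), np.float64(0.4)]) [ 0.66272148 -0.41841654  0.006     ]
vial 0.44 0.47 (array([ 0.52141668, -0.40686362,  0.0188133 ]), [np.float64(1.2), np.float64(1.2)]) [ 0.5224848  -0.41102813  0.006     ]
cork_mat 0.65 0.66 (array([ 0.6221473 , -0.29771137,  0.00403009]), [np.float64(0.1), np.float64(0.1)]) [ 0.62164925 -0.29738702  0.006     ]
```

Emit:
drive_tool(
  increments=[
    [[1,-14,0],[0,0,0],0.4],
    [[2,-26,0],[0,0,0],0.4],
    [[3,-34,0],[0,0,0],0.4],
    [[3,-36,0],[0,0,0],0.4],
    [[3,-36,0],[0,0,0],0.4],
    [[3,-36,0],[0,0,0],0.4],
    [[3,-36,0],[0,0,0],0.4],
    [[3,-36,0],[0,0,0],0.4],
  ],
)

```text
clock: 34.33
eef_pos: [0.608, -0.1819, 0.1749]
tool_rot: [-0.052, 0.999, -0.0, -0.0]
ft_force: [0.7, -0.2, -1.3]
grip_width: 0.0353
grasp_force: 60.3
```

Emit:
drive_tool(
  increments=[
    [[3,-34,0],[0,0,0],0.4],
    [[2,-28,0],[0,0,0],0.4],
    [[2,-22,0],[0,0,0],0.4],
    [[1,-14,0],[0,0,0],0.4],
    [[1,-7,0],[0,0,0],0.4],
    [[0,-3,0],[0,0,0],0.4],
    [[0,0,-10],[0,0,0],0.4],
    [[0,0,-20],[0,0,0],0.4],
  ],
)

```text
clock: 35.0
eef_pos: [0.6193, -0.2875, 0.1474]
tool_rot: [-0.052, 0.999, -0.001, 0.003]
ft_force: [0.3, -0.4, -2.4]
grip_width: 0.0351
grasp_force: 60.4
```

Emit:
drive_tool(
  increments=[
    [[0,0,-28],[0,0,0],0.4],
    [[0,0,-30],[0,0,0],0.4],
    [[0,0,-24],[0,0,0],0.4],
    [[0,0,-15],[0,0,0],0.4],
    [[0,0,-9],[0,0,0],0.4],
    [[0,0,-6],[0,0,0],0.4],
    [[0,0,-3],[0,0,0],0.4],
    [[0,0,0],[0,0,0],0.4],
  ],
)

```text
clock: 35.67
eef_pos: [0.6178, -0.2869, 0.0301]
tool_rot: [-0.052, 0.999, -0.0, 0.0]
ft_force: [0.7, 0.5, -1.7]
grip_width: 0.0356
grasp_force: 60.3
```

```bash
python3 - <<'E'
from fit import *
o=get_obs();t=o["eef_pos"];print(t,o["tool_rot"],o["clock"],o["ft_force"],o["grip_width"],o["grasp_force"])
E
```

```text
[ 0.61776875 -0.28688059  0.03010354] [-5.22789828e-02  9.98632491e-01 -9.70932293e-05  2.13223889e-04] 35.6667 [ 0.65795646  0.49252951 -1.71109461] 0.03562018252792083 60.331650412517774
```

Underside is about 13 mm up; lower 6, then feel.

Emit:
drive_tool(
  increments=[
    [[0,0,-3],[0,0,0],0.4],
    [[0,0,-2],[0,0,0],0.4],
    [[0,0,-1],[0,0,0],0.4],
    [[0,0,0],[0,0,0],0.4],
    [[0,0,0],[0,0,0],0.4],
  ],
)

```text
clock: 36.08
eef_pos: [0.6176, -0.2874, 0.0242]
tool_rot: [-0.052, 0.999, -0.0, 0.0]
ft_force: [-0.4, -0.3, -2.6]
grip_width: 0.0353
grasp_force: 60.3
```

Emit:
drive_tool(
  increments=[
    [[0,0,-1],[0,0,0],0.4],
    [[0,0,0],[0,0,0],0.4],
    [[0,0,0],[0,0,0],0.4],
  ],
)

```text
clock: 36.33
eef_pos: [0.6177, -0.2875, 0.0235]
tool_rot: [-0.052, 0.999, -0.0, 0.0]
ft_force: [-1.3, -0.0, -0.2]
grip_width: 0.0358
grasp_force: 60.6
```

Just in contact (2.4 N of the weight taken). Release, rise and move clear.

Emit:
drive_tool(
  increments=[
    [[0,0,-0.3],[0,0,0],0.45],
    [[0,0,0],[0,0,0],0.5],
    [[0,0,0],[0,0,0],0.55],
    [[0,0,0],[0,0,0],0.6],
    [[0,0,0],[0,0,0],0.6],
    [[0,0,0],[0,0,0],0.6],
    [[0,0,8],[0,0,0],0.6],
    [[0,0,18],[0,0,0],0.6],
  ],
)

```text
clock: 37.0
eef_pos: [0.6153, -0.2863, 0.0462]
tool_rot: [-0.052, 0.999, 0.001, -0.003]
ft_force: [0.3, 1.0, -0.1]
grip_width: 0.0515
grasp_force: 0.0
```

Emit:
drive_tool(
  increments=[
    [[0,0,28],[0,0,0],0.6],
    [[0,0,34],[0,0,0],0.6],
    [[0,0,34],[0,0,0],0.6],
    [[-15,0,25],[0,0,0],0.6],
    [[-25,0,10],[0,0,0],0.6],
    [[-30,0,0],[0,0,0],0.6],
    [[-25,0,0],[0,0,0],0.6],
    [[-10,0,0],[0,0,0],0.6],
  ],
)

```text
clock: 37.67
eef_pos: [0.5095, -0.2873, 0.1813]
tool_rot: [-0.051, 0.999, -0.0, -0.0]
ft_force: [0.2, 0.2, 1.0]
grip_width: 0.0513
grasp_force: 0.0
```

Emit:
drive_tool(
  increments=[
    [[0,0,0],[0,0,0],0.6],
    [[0,0,0],[0,0,0],0.6],
    [[0,0,0],[0,0,0],0.6],
    [[0,0,0],[0,0,0],0.6],
  ],
)

```text
clock: 38.0
eef_pos: [0.5135, -0.2873, 0.1796]
tool_rot: [-0.052, 0.999, -0.0, 0.0]
ft_force: [0.9, 0.5, 0.4]
grip_width: 0.0512
grasp_force: 0.0
```

```bash
python3 - <<'E'
from fit import *
p=camera("wrist");a=camera("scene");b=camera("top");o=get_obs();t=o["eef_pos"];print(t,o["clock"])
for n,g in(("heavy",(.618,-.287,.063)),("light",(.608,-.1155,.121))):
    for k,P in(("scene",a),("top",b)):
        u=proj(P,g)[0];w=9;m=white(P,[int(u[0]-w),int(u[1]-5),int(u[0]+w),int(u[1]+5)],205);print(n,k,u,cen(m) if m.sum() else None,m.sum())
for k,P in(("wrist",p),("scene",a),("top",b)):
    print(k,[(round(s["conf"],2),np.round(s["bbox"])) for s in silhouettes("jar_a",P)][:6],[(round(s["conf"],2),np.round(s["bbox"])) for s in silhouettes("chock",P)][:1])
X=np.array([[-60,0,50],[-38,0,50],[55,0,0]])/1000
print(proj(p,place(X,[.5385,-.1235,.104,.043])).round(0).tolist())
u=proj(p,[.618,-.287,.063])[0];m=white(p,[int(u[0]-45),max(0,int(u[1]-45)),int(u[0]+45),int(u[1]+45)],205);print(u,m.sum(),atz(p,cen(m),.063) if m.sum() else 0)
E
```

```text
[ 0.51308961 -0.28710784  0.17915308] 38.15
heavy scene [346.59813713 168.97227746] [346.5 169.5] 34
heavy top [420.16535918 171.97195639] [420.64948454 171.2371134 ] 97
light scene [316.40660044 169.03610866] [315.71428571 170.14285714] 42
light top [367.7828315  170.99352518] [367.66666667 170.07843137] 102
wrist [(0.73, array([448., 277., 516., 324.])), (0.71, array([286., 246., 324., 301.])), (0.66, array([331.,   0., 384.,  55.])), (0.62, array([409.,  44., 471.,  93.])), (0.57, array([214.,  59., 269., 108.]))] [(0.89, array([441., 168., 510., 256.]))]
scene [(0.6, array([312., 168., 325., 185.])), (0.54, array([343., 166., 351., 182.])), (0.51, array([369., 200., 377., 220.]))] [(0.58, array([321., 188., 351., 202.]))]
top [(0.69, array([293., 155., 386., 221.])), (0.62, array([383., 239., 393., 252.])), (0.59, array([358., 167., 371., 180.])), (0.47, array([413., 167., 426., 177.]))] [(0.67, array([364., 186., 376., 214.]))]
[[499.0, 177.0], [495.0, 202.0], [456.0, 268.0]]
[304.95761772 283.12243736] 921 [ 0.61749267 -0.28769279  0.063     ]
```

```bash
python3 -c "
from workcell import job_done
print(job_done())"
```

```text
the job is handed in; nothing more can be done
None
```

I handed the job in at about 38 s: the left jar proved heavier and now stands upright on the cork mat, and the lighter jar stayed up on the right pan, where the wedge was pushed in to about 7 N. My first grips on the wedge handle and on the heavier jar did not hold and were redone; neither piece was shifted by more than about a millimetre, and the final positions come from the camera measurements.

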